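Stow the door wedges head to tail in their frame

ROBOT

A 7-joint arm with a two-finger parallel gripper is mounted at the origin on a cart in front of the work surface, level with it; the furniture and walls round the work are solid. World frame = base frame: x ahead of the robot, y to its left, z up, the work surface at z = 0. Lengths are in m, angles in rad, forces in N, time in s.
With the tool pointing down it reaches from about 0.425 to 0.875 m from the base axis. Payload 8.4 kg.
Tool frame: the origin (TCP) lies at the very end of the fingers, on their centre line; the grasp point (between the pads) lies 19 mm behind it; z points along the fingers, y is the direction in which the jaws open and shut (so a half turn about z gives the same grasp; the last joint's range is limited). The gripper opens to 85 mm and grips with 20 to 120 N. Pads are 22 mm wide; open, the fingers measure 114 mm over their backs; the gripper's body (76 mm by 85 mm) begins 54 mm behind the grasp point. The pads swing forward as they close: fully open they stand 13 mm farther back than shut.
Start: joints at [1.184, 0.333, 0.04, 1.465, -0.013, 1.343, -0.059], TCP at [0.184, -0.623, 0.231] pointing down, gripper open.
Joint ranges: [-2.58, 2.58], [-0.38, 2.09], [-1.3, 1.39], [0.25, 2.4], [-1.5, 4.64], [0.08, 2.09], [-2.65, 2.65]. Speed limits (rad/s): [2.22, 2.22, 2.79, 2.79, 3.14, 3.14, 3.14].

INTERFACE

Orientations are given as a rotation vector (axis times angle).
In Python, from bench import arm gives the robot as it stands.
- The arm moves only by the shell command python3 -m inch 'ROWS' [OPENING] [FORCE]. ROWS is JSON, a list of rows, each an object with "xyz": the shift along the tool's x, y, z normalised to -1 to 1, where 1 is 20 cm, a list of three; "twist": the turn, a rotation vector about the tool's x, y, z normalised to -1 to 1, where 1 is 120 degrees, a list of three. In form: [{"xyz": [x, y, z], "twist": [ax, ay, az]}, ...]. A call has 1 to 20 rows; each row is the pose to reach, as a shift and turn from the pose commanded when the call began, along the tool's axes at that moment; what a row does not reach only later rows make up. A row lasts 1/12 s, in which the tool goes at most 41.7 mm and 7.16 degrees, less where a joint would pass 70% of its speed; a pose out of reach is approached as far as the arm can. A call with a number of a shift or a turn outside -1 to 1 is refused whole. A call with a gripper value outside its range is refused whole. OPENING is the opening, from -1 (shut) to 1 (fully open), set as the call begins (- or left out, the last holds). The fingers move at their own pace and stop on an object; FORCE is the grip in N (left out, the last holds). Time passes only in rows, so rows that repeat a pose let the fingers close. It gives the time, the measured TCP pose, the force and the opening at its end, in the units of the state.
- arm.observe(): the state, without advancing time (a new reading comes with each control period).
- arm.camera(name): name is "scene" or "side" or "wrist"; returns the picture (420x560x3 uint8, red, green, blue); there is no depth.
- arm.calibration(name): a dict with "fx", "fy", "cx", "cy" (pixels), "rvec" (rotation vector, rad) and "tvec" (3), from world to camera coordinates, as OpenCV has them; the wrist camera has in their place "hand_eye" (4x4, takes a point from camera to tool coordinates, whose origin is the TCP and whose axes are the flange's). Camera axes: x right, y down, z forward; pixel columns grow to the right and rows downward; lengths in m; the calibration is good to about 2 mm. A picture is of the moment at which its call begins: read the wrist's pose just before it. calibration takes no time and is no camera call.
- arm.close_job(): hands the job in, once; it reports no verdict.
The state is a dict: "clock": time; "q": joint angles; "qvel": joint speeds; "effort": joint torques, N m; "ee_pos": TCP position; "tcp_rot": TCP orientation; "contact_force": force on the tool from outside, world axes, zero at the start; "wrist_torque": the same for the moment, N m; "opening": opening from 0.0 (shut) to 1.0 (fully open).
Only numpy, scipy, OpenCV 4.12 (cv2) and the standard library are available. Lean on these libraries where they do the work, as an engineer would, in place of code of your own. Each camera call takes 0.05 s, during which the arm holds its last target.

TASK

Put the bar's four door wedges away in their three-sided wooden frame on the board so that they lie flat, alternately head to tail, and all are pushed fully home against the back rail. One is in already: first push the half-in wedge home, then turn, bring and slide in the two loose ones. Leave the other things on the cabinet where they are.

Things in the scene. Friction and masses are not known exactly. Their poses are not given: they have to be found in the camera images.
- frame: fixed dark wooden frame of three rails on a thick grey board (fixed, top at z=34 mm), no floor of its own, open end towards the robot. Origin on the board's top at the centre of the inner rectangle, which is 130 mm deep (own x) and 127 mm wide (own y). +x points to the back rail (inner face x=+65); the side rails' inner faces are at y=+63.5 and -63.5 and they end at the open mouth x=-65. Rails 14 mm thick, 28 mm high.
- wedge_a: wooden door wedge on its side, 130 mm long, 32 mm high; in plan a right trapezoid, heel 46 mm wide, toe 14 mm. Origin under it at mid length; +x points to the toe (toe face x=+65, heel face x=-65), z up; flat rubber-soled side at y=-15, the other slopes from y=+31 at the heel to y=-1 at the toe. 0.14 kg, waxed; balances 12 mm from the origin towards the heel. Already home, heel to the back rail, flat side along the left (+y) side rail.
- wedge_b: wooden door wedge on its side, 130 mm long, 32 mm high; in plan a right trapezoid, heel 46 mm wide, toe 14 mm. Same shape, origin and axes as wedge_a. Starts half in the frame beside wedge_a, toe first, its heel sticking 40 to 60 mm out of the mouth.
- wedge_c: wooden door wedge on its side, 130 mm long, 32 mm high; in plan a right trapezoid, heel 46 mm wide, toe 14 mm. Same shape, origin and axes as wedge_a. Lies loose on the board in front of the frame, roughly across it (underside z=34 mm).
- wedge_d: wooden door wedge on its side, 130 mm long, 32 mm high; in plan a right trapezoid, heel 46 mm wide, toe 14 mm. Same shape, origin and axes as wedge_a. Lies loose on the cabinet top (underside z=0), right of the board; behind it a tall machine under a dust sheet stands in the way, up to 0.21 m high, from x=0.5 back. Wedges are interchangeable.
- timer: bystander: round red and white kitchen timer, 62 mm wide, 38 mm high, on the cabinet top; origin under its centre
- jigger: bystander: double steel jigger, hourglass shape, 44 mm wide, 74 mm high; origin under its centre
- tamper: bystander: coffee tamper, steel foot 58 mm wide, black grip, 82 mm high; origin under its centre

How it is judged:
By the outcome, as a careful person would: the job done as asked, in the order asked, and still so for the second after the job is handed in, with the robot touching nothing.
It also fails if it takes over 72 s, if anything falls off the work surface, if the arm or the gripper's body presses on something with over 40 N, if the wrist force passes 120 N, or if a joint passes its speed limit or range.

## Working session

There is one attempt and no reset: what is moved stays moved. The work goes in short steps, Python scripts to look and compute and a shell command to move; the robot and the scene stay as the last step left them, time stands still between calls to the robot, and variables do not carry over. Pictures are saved under pics/ and viewed, and the job is handed in when it is done.

```bash
ls; mkdir -p pics; python3 - <<'E'
from bench import arm
import cv2
s=arm.observe();print(s)
for n in("scene","side","wrist"):
    cv2.imwrite(f"pics/{n}0.png",arm.camera(n)[:,:,::-1]);print(n,arm.calibration(n))
E
```

```text
pics
{'clock': 0.0, 'q': array([ 1.1837824 ,  0.3338929 ,  0.03985408,  1.46632228, -0.0133937 ,
        1.34332809, -0.05849529]), 'qvel': array([ 0.00022399,  0.00026978, -0.00031291,  0.00078435, -0.001456  ,
        0.00048349,  0.00186935]), 'effort': array([ 9.23740954e-04, -6.58549762e+01,  1.36583816e+00, -4.05562627e+01,
        1.67985039e-02,  1.26290100e-02,  2.70049156e-06]), 'ee_pos': array([ 0.18434727, -0.62279873,  0.23040769]), 'tcp_rot': array([-3.10748669e+00, -4.50312653e-01,  5.54008210e-04]), 'contact_force': array([-0.1875897 , -0.34506507, -0.49517337]), 'wrist_torque': array([-0.01589278,  0.05747413, -0.02202676]), 'opening': 0.9922528260504105}
scene {'fx': 398.78273096568097, 'fy': 398.78273096568097, 'cx': 272.58183470436677, 'cy': 205.3749057717667, 'rvec': array([ 0.8564001 , -2.61885324,  0.97602492]), 'tvec': array([0.39552456, 0.30291579, 0.79486003])}
side {'fx': 424.0873035625928, 'fy': 424.0873035625928, 'cx': 280.29107786864523, 'cy': 212.34550786501282, 'rvec': array([ 1.96484416, -0.53864329,  0.36476636]), 'tvec': array([-0.48973493,  0.13510976,  0.97764725])}
wrist {'fx': 313.65643651833784, 'fy': 313.65643651833784, 'cx': 283.3202853505834, 'cy': 211.73354401170474, 'hand_eye': array([[ 3.78452792e-04, -9.52597426e-01, -3.04233464e-01,
         7.81720730e-02],
       [ 9.99999910e-01,  3.02439338e-04,  2.96975296e-04,
         3.69096093e-04],
       [-1.90885735e-04, -3.04233549e-01,  9.52597455e-01,
        -1.43005292e-01],
       [ 0.00000000e+00,  0.00000000e+00,  0.00000000e+00,
         1.00000000e+00]])}
```

View pics/scene0.png

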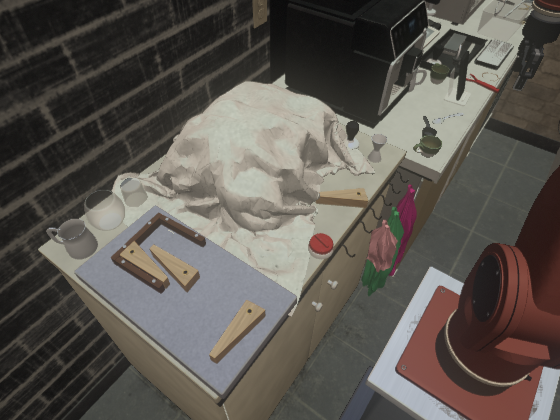

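View pics/side0.png

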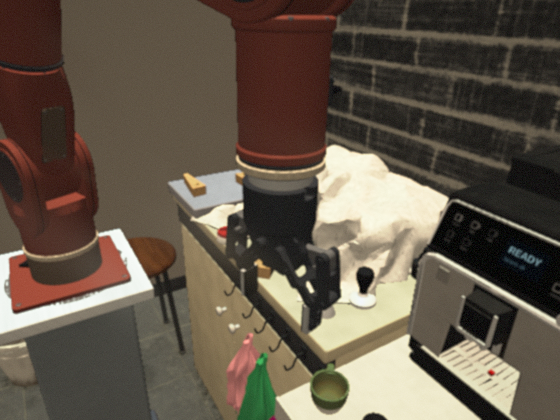

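View pics/wrist0.png

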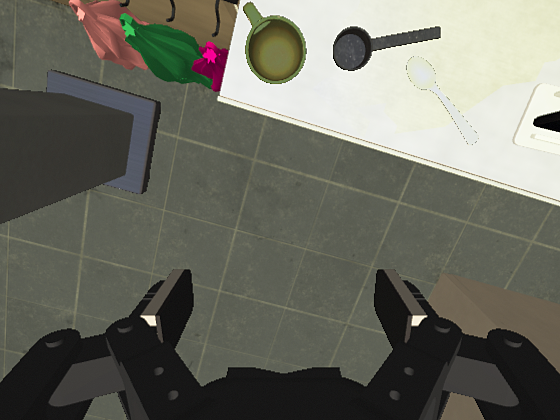

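The scene view shows the frame around (160,250), wedges a and b at (145,262) and (175,267), c at (238,330), d at (342,197), and the timer at (320,245). I'll zoom in and rectify onto planes.

```bash
cat > h.py <<'E'
import numpy as np,cv2
from bench import arm
from scipy.spatial.transform import Rotation as R
def cam(n,s=None):
    c=arm.calibration(n);K=np.array([[c['fx'],0,c['cx']],[0,c['fy'],c['cy']],[0,0,1]])
    if 'rvec' in c:
        r=R.from_rotvec(c['rvec']).as_matrix();t=np.array(c['tvec']);return K,r,t
    s=s or arm.observe();T=np.eye(4);T[:3,:3]=R.from_rotvec(s['tcp_rot']).as_matrix();T[:3,3]=s['ee_pos']
    W=np.linalg.inv(T@np.array(c['hand_eye']));return K,W[:3,:3],W[:3,3]
def ray(C,uv,z):
    K,r,t=C;uv=np.atleast_2d(np.array(uv,float))
    d=(np.linalg.inv(K)@np.c_[uv,np.ones(len(uv))].T).T@r;o=-r.T@t
    return o+d*((z-o[2])/d[:,2])[:,None]
def proj(C,P):
    K,r,t=C;p=(np.atleast_2d(P)@r.T+t)@K.T;return p[:,:2]/p[:,2:]
def woodmask(im):
    h=cv2.cvtColor(im,cv2.COLOR_RGB2HSV)
    return cv2.inRange(h,(8,70,110),(25,255,255))
E
python3 - <<'E'
from h import *
im=cv2.imread('pics/scene0.png')
cv2.imwrite('pics/z1.png',cv2.resize(im[195:375,70:310],None,fx=3.3,fy=3.3,interpolation=cv2.INTER_CUBIC))
cv2.imwrite('pics/z2.png',cv2.resize(im[110:260,290:430],None,fx=4,fy=4,interpolation=cv2.INTER_CUBIC))
C=cam('scene');print('cam',-C[1].T@C[2])
m=woodmask(im[:,:,::-1].copy());m[400:]=0
for c in cv2.findContours(m,0,2)[0]:
    a=cv2.contourArea(c)
    if a>150 and c[:,0,0].max()<400: print(a,c[:,0].mean(0),cv2.approxPolyDP(c,3,True)[:,0].tolist())
E
```

```text
cam [0.14619623 0.46843732 0.79949563]
863.0 [235.37288136 322.98305085] [[264, 310], [246, 300], [210, 355], [214, 358]]
625.0 [175.62745098 261.01960784] [[153, 245], [150, 249], [185, 285], [197, 270]]
627.5 [144.09090909 264.8       ] [[120, 253], [160, 280], [166, 278], [134, 241]]
340.5 [349.19230769 194.61538462] [[367, 200], [363, 189], [320, 192], [320, 196]]
```

View pics/z1.png

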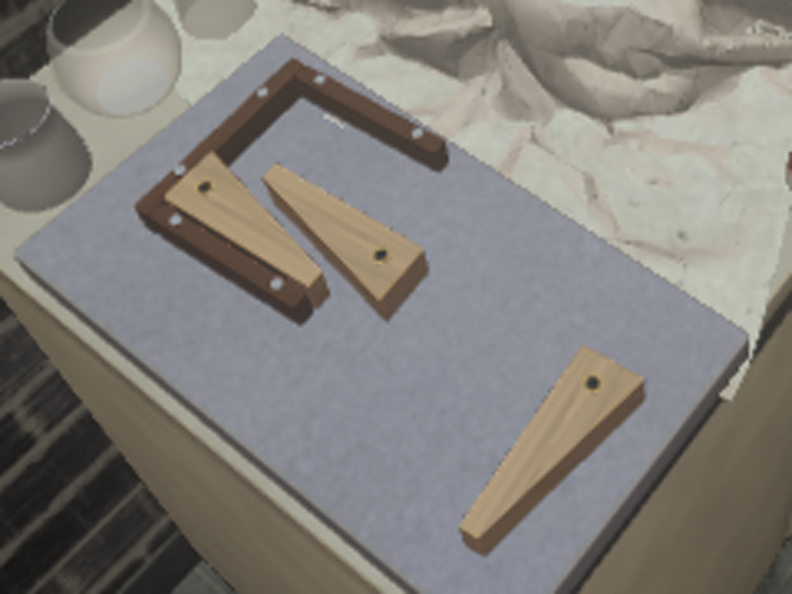

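View pics/z2.png

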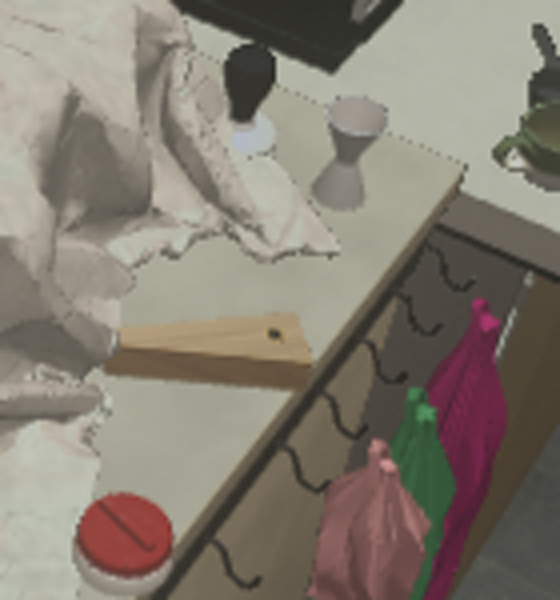

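```bash
python3 - <<'E'
from h import *
C=cam('scene')
z1=lambda L:[(70+u/3.3,195+v/3.3) for u,v in L]
z2=lambda L:[(290+u/4,110+v/4) for u,v in L]
np.set_printoptions(precision=4,suppress=True)
def show(n,L,z):
    P=ray(C,L,z);print(n,P[:,:2].tolist() if 0 else np.round(P[:,:2]*1000,1).tolist());return P
show('c heel1,heel2,toe2,toe1',z1([(585,346),(645,381),(484,543),(461,530)]),.066)
show('b',z1([(426,253),(384,306),(264,181),(277,164)]),.066)
show('a',z1([(165,197),(213,154),(324,275),(311,291)]),.066)
show('frame rail top: outer back-left, outer back-right, left mouth outer, left inner corner..,right mouth outer,right mouth inner, inner back right',z1([(137,207),(294,59),(302,311),(312,291),(447,148),(437,160),(299,91)]),.062)
show('board',z1([(282,37),(18,250),(748,332)]),.034)
show('d',z2([(295,313),(312,362),(118,328),(105,348)]),.032)
show('timer top',z2([(125,533)]),.038)
show('jigger base/tamper base',z2([(341,195),(250,140)]),0)
E
```

```text
c heel1,heel2,toe2,toe1 [[414.3, 190.1], [370.8, 186.9], [384.7, 316.5], [399.8, 318.7]]
b [[538.1, 199.2], [532.9, 242.9], [664.6, 222.4], [668.0, 207.6]]
a [[708.2, 270.2], [709.6, 227.7], [579.4, 249.5], [577.6, 262.5]]
frame rail top: outer back-left, outer back-right, left mouth outer, left inner corner..,right mouth outer,right mouth inner, inner back right [[720.0, 285.4], [730.7, 134.3], [574.1, 274.6], [579.5, 261.0], [586.3, 127.6], [584.9, 139.1], [705.8, 152.9]]
board [[776.7, 111.7], [778.9, 348.3], [347.6, 108.3]]
d [[380.6, -258.0], [351.4, -225.7], [467.8, -177.4], [465.3, -157.4]]
timer top [[375.8, -35.9]]
jigger base/tamper base [[419.2, -415.3], [503.3, -430.3]]
```

```bash
cat >> h.py <<'E'
def Rd(yaw):
    c,s=np.cos(np.radians(yaw)),np.sin(np.radians(yaw));return np.array([[c,s,0],[s,-c,0],[0,0,-1.]])
def st():
    s=arm.observe();M=R.from_rotvec(s['tcp_rot']).as_matrix()
    print('t %.2f'%s['clock'],'pos',np.round(s['ee_pos']*1000,1),'yaw %.1f'%np.degrees(np.arctan2(M[1,0],M[0,0])),'tilt',np.round(np.degrees(M[:2,2]),1),'F',np.round(s['contact_force'],1),'open %.3f'%s['opening'],'q',np.round(s['q'],2))
    return s,M
def go(*targets):
    """each target x,y,z(mm),yaw: print shift/twist from present pose"""
    s,M=st()
    for x,y,z,yaw in targets:
        d=M.T@(np.array([x,y,z])/1000-s['ee_pos'])/.2
        w=np.degrees(R.from_matrix(M.T@Rd(yaw)).as_rotvec())/120
        print((x,y,z,yaw),'xyz',np.round(d,3).tolist(),'twist',np.round(w,3).tolist(),'rows %.1f %.1f'%(np.linalg.norm(d)*200/41.7,np.linalg.norm(w)*120/7.16))
E
python3 -c "
from h import *
go((330,-480,300,16),(300,-450,300,16),(370,-450,300,30))"
```

```text
t 0.15 pos [ 184.4 -622.9  230.6] yaw 16.5 tilt [-0.   0.1] F [0.4 0.4 0.1] open 0.999 q [ 1.18  0.33  0.04  1.47 -0.01  1.34 -0.06]
(330, -480, 300, 16) xyz [0.901, -0.479, -0.346] twist [-0.001, 0.0, 0.004] rows 5.2 0.1
(300, -450, 300, 16) xyz [0.8, -0.665, -0.346] twist [-0.001, 0.0, 0.004] rows 5.3 0.1
(370, -450, 300, 30) xyz [1.135, -0.566, -0.346] twist [-0.001, -0.0, -0.113] rows 6.3 1.9
```

```bash
python3 -m inch '[{"xyz":[0.9,-0.48,-0.35],"twist":[0,0,0]},{"xyz":[0.9,-0.48,-0.35],"twist":[0,0,0]},{"xyz":[0.9,-0.48,-0.35],"twist":[0,0,0]},{"xyz":[0.9,-0.48,-0.35],"twist":[0,0,0]},{"xyz":[0.9,-0.48,-0.35],"twist":[0,0,0]},{"xyz":[0.9,-0.48,-0.35],"twist":[0,0,0]},{"xyz":[0.9,-0.48,-0.35],"twist":[0,0,0]}]'
python3 -c "
from h import *
go((390,-300,300,20),(430,-290,300,16))"
```

```text
clock: 0.73
ee_pos: [0.3335, -0.4775, 0.3027]
tcp_rot: [3.106, 0.46, 0.003]
contact_force: [-0.6, 0.2, -0.5]
opening: 0.998
t 0.73 pos [ 333.5 -477.5  302.7] yaw 16.9 tilt [ 0.1 -0.1] F [-0.6  0.2 -0.5] open 0.998 q [ 0.95  0.17 -0.08  1.52  0.01  1.45 -0.4 ]
(390, -300, 300, 20) xyz [0.528, -0.768, 0.013] twist [0.001, -0.001, -0.026] rows 4.5 0.4
(430, -290, 300, 16) xyz [0.733, -0.757, 0.014] twist [0.001, -0.001, 0.007] rows 5.1 0.1
```

```bash
python3 -m inch '[{"xyz":[0.6,-0.8,0],"twist":[0,0,0]},{"xyz":[0.6,-0.8,0],"twist":[0,0,0]},{"xyz":[0.6,-0.8,0],"twist":[0,0,0]},{"xyz":[0.6,-0.8,0],"twist":[0,0,0]},{"xyz":[0.6,-0.8,0],"twist":[0,0,0]},{"xyz":[0.6,-0.8,0],"twist":[0,0,0]}]'
python3 - <<'E'
from h import *
cv2.imwrite('pics/w1.png',arm.camera('wrist')[:,:,::-1])
go((470,-110,300,6))
E
```

```text
clock: 1.23
ee_pos: [0.402, -0.2866, 0.3014]
tcp_rot: [-3.106, -0.462, -0.002]
contact_force: [1.3, -0.2, 1.5]
opening: 1.0
t 1.28 pos [ 400.5 -290.1  301.3] yaw 16.8 tilt [0. 0.] F [-0.5 -0.9  0. ] open 0.999 q [ 0.77 -0.   -0.24  1.71 -0.    1.43 -0.74]
(470, -110, 300, 6) xyz [0.593, -0.762, 0.007] twist [-0.0, -0.0, 0.09] rows 4.6 1.5
```

View pics/w1.png

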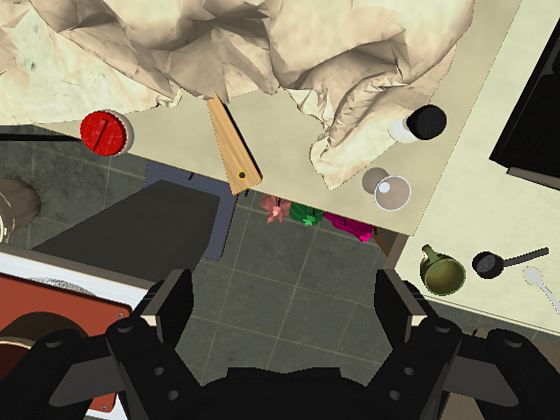

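Wedge d is fully visible: heel at (262,180)/(235,194), toe at about (209,97)/(217,94). The timer is at (103,133).

```bash
python3 - <<'E'
from h import *
im=cv2.imread('pics/w1.png');cv2.imwrite('pics/z3.png',cv2.resize(im[80:210,180:300],None,fx=4.5,fy=4.5,interpolation=cv2.INTER_CUBIC))
E
```

```text
(no output)
```

View pics/z3.png

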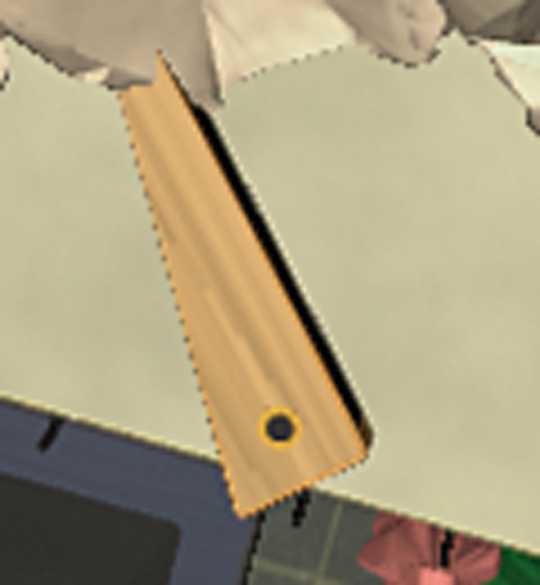

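```bash
python3 -m inch '[{"xyz":[0.6,-0.77,0],"twist":[0,0,0.09]},{"xyz":[0.6,-0.77,0],"twist":[0,0,0.09]},{"xyz":[0.6,-0.77,0],"twist":[0,0,0.09]},{"xyz":[0.6,-0.77,0],"twist":[0,0,0.09]},{"xyz":[0.6,-0.77,0],"twist":[0,0,0.09]},{"xyz":[0.6,-0.77,0],"twist":[0,0,0.09]}]'
python3 - <<'E'
from h import *
go((480,90,300,4))
E
```

```text
clock: 1.78
ee_pos: [0.4726, -0.1055, 0.3012]
tcp_rot: [-3.135, -0.167, -0.001]
contact_force: [-1.3, 0.5, -0.4]
opening: 0.998
t 1.78 pos [ 472.6 -105.5  301.2] yaw 6.1 tilt [0.  0.1] F [-1.3  0.5 -0.4] open 0.998 q [ 0.58 -0.01 -0.44  1.72 -0.01  1.43 -1.32]
(480, 90, 300, 4) xyz [0.14, -0.968, 0.008] twist [-0.001, -0.0, 0.017] rows 4.7 0.3
```

```bash
python3 -m inch '[{"xyz":[0.15,-0.97,0],"twist":[0,0,0.017]},{"xyz":[0.15,-0.97,0],"twist":[0,0,0.017]},{"xyz":[0.15,-0.97,0],"twist":[0,0,0.017]},{"xyz":[0.15,-0.97,0],"twist":[0,0,0.017]},{"xyz":[0.15,-0.97,0],"twist":[0,0,0.017]},{"xyz":[0.15,-0.97,0],"twist":[0,0,0.017]}]'
python3 - <<'E'
from h import *
s={'tcp_rot':R.from_matrix(Rd(16.8)).as_rotvec(),'ee_pos':np.array([.4005,-.2901,.3013])}
C=cam('wrist',s)
f=lambda L:[(180+u/4.5,80+v/4.5) for u,v in L]
print(np.round(ray(C,f([(367,457),(242,516),(122,93),(158,55)]),.032)*1000,1))
go((470,190,300,4),(480,200,300,0))
E
```

```text
clock: 2.28
ee_pos: [0.4813, 0.0903, 0.3013]
tcp_rot: [-3.137, -0.11, -0.0]
contact_force: [-0.7, -0.2, 0.0]
opening: 1.0
[[ 381.7 -265.8   32. ]
 [ 353.3 -234.6   32. ]
 [ 460.5 -173.7   32. ]
 [ 473.  -181.    32. ]]
t 2.28 pos [481.3  90.3 301.3] yaw 4.0 tilt [0.  0.1] F [-0.7 -0.2  0. ] open 1.000 q [ 0.38  0.01 -0.65  1.7   0.    1.43 -1.77]
(470, 190, 300, 4) xyz [-0.022, -0.501, 0.008] twist [-0.001, -0.0, 0.0] rows 2.4 0.0
(480, 200, 300, 0) xyz [0.032, -0.548, 0.008] twist [-0.001, -0.0, 0.033] rows 2.6 0.6
```

```bash
python3 -m inch '[{"xyz":[0.3,-0.5,-0.1],"twist":[0,0,0]},{"xyz":[0.3,-0.5,-0.1],"twist":[0,0,0]},{"xyz":[0.3,-0.5,-0.1],"twist":[0,0,0]},{"xyz":[0.3,-0.5,-0.1],"twist":[0,0,0]},{"xyz":[0.3,-0.5,-0.1],"twist":[0,0,0]}]' -1
python3 - <<'E'
from h import *
s,_=st();im=arm.camera('wrist')[:,:,::-1];cv2.imwrite('pics/w2.png',im);np.save('w2s.npy',np.r_[s['ee_pos'],s['tcp_rot']])
E
```

```text
clock: 2.7
ee_pos: [0.536, 0.1887, 0.3202]
tcp_rot: [-3.139, -0.102, 0.003]
contact_force: [-0.1, -0.7, -0.5]
opening: 0.3
t 2.70 pos [536.  188.7 320.2] yaw 3.7 tilt [-0.1  0.1] F [-0.1 -0.7 -0.5] open 0.300 q [ 0.22  0.21 -0.74  1.49  0.14  1.5  -2.03]
```

View pics/w2.png

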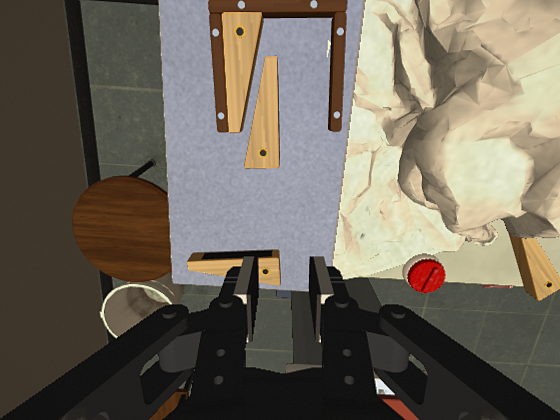

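```bash
python3 - <<'E'
from h import *
im=cv2.imread('pics/w2.png')
cv2.imwrite('pics/z4.png',cv2.resize(im[0:180,190:370],None,fx=4.4,fy=3.3,interpolation=cv2.INTER_CUBIC))
cv2.imwrite('pics/z5.png',cv2.resize(im[240:295,180:300],None,fx=6,fy=6,interpolation=cv2.INTER_CUBIC))
E
```

```text
(no output)
```

View pics/z4.png

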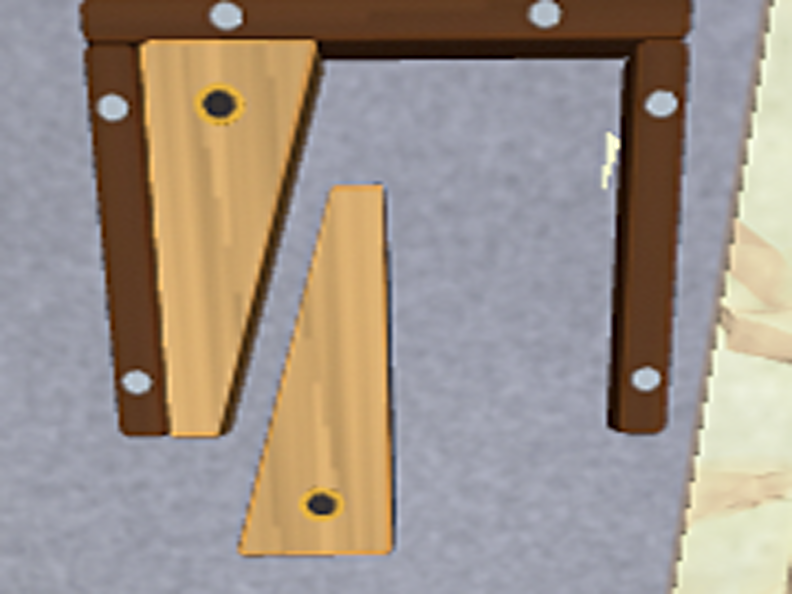

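View pics/z5.png

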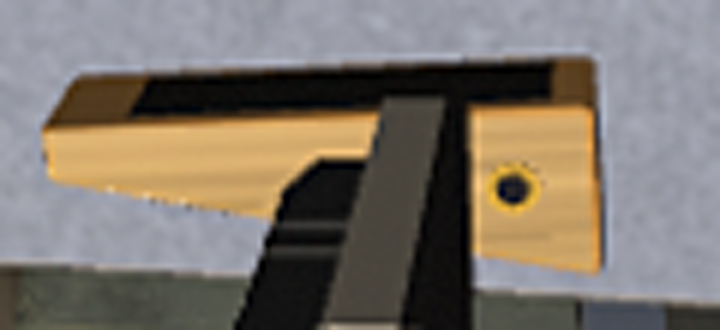

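```bash
python3 - <<'E'
from h import *
a=np.load('w2s.npy');C=cam('wrist',{'ee_pos':a[:3],'tcp_rot':a[3:]})
f=lambda L:[(190+u/4.4,v/3.3) for u,v in L]
g=lambda L:[(180+u/6,240+v/6) for u,v in L]
p=lambda n,L,z:print(n,np.round(ray(C,L,z)[:,:2]*1000,1).tolist())
p('rail inner back L,R ; mouth inner L, R; mouth outer L,R',f([(140,38),(637,38),(171,435),(611,432),(122,435),(665,430)]),.062)
p('back outer',f([(83,38),(690,38)]),.062)
p('a heelL heelR toeR toeL',f([(140,40),(317,40),(219,436),(172,436)]),.066)
p('b heelL heelR toeR toeL',f([(239,552),(391,552),(382,185),(333,185)]),.066)
p('c heelflat heelslope toe slope toeflat',g([(595,108),(600,272),(47,180),(43,127)]),.066)
E
```

```text
rail inner back L,R ; mouth inner L, R; mouth outer L,R [[715.1, 269.0], [723.3, 143.3], [585.3, 259.5], [594.4, 135.8], [584.4, 273.3], [596.2, 120.7]]
back outer [[714.2, 283.4], [724.1, 129.9]]
a heelL heelR toeR toeL [[713.5, 268.2], [716.4, 223.9], [586.1, 245.5], [585.2, 258.6]]
b heelL heelR toeR toeL [[543.0, 238.7], [545.9, 194.9], [673.6, 205.0], [672.8, 217.8]]
c heelflat heelslope toe slope toeflat [[418.9, 186.8], [375.7, 182.9], [391.8, 314.5], [405.6, 315.1]]
```

```bash
python3 - <<'E'
from h import *
s,_=st();im=arm.camera('wrist')[:,:,::-1].copy();C=cam('wrist',s);cv2.imwrite('pics/w3.png',im)
o=cv2.imread('pics/w2.png');d=cv2.phaseCorrelate(np.float64(cv2.cvtColor(o[:200,180:360],6)),np.float64(cv2.cvtColor(im[:200,180:360],6)));print(d)
print(np.round(ray(C,[(190+391/4.4+d[0][0],552/3.3+d[0][1]),(190+382/4.4+d[0][0],185/3.3+d[0][1])],.066)*1000,1))
# where do scene points go
S=cam('scene')
print(proj(S,[[.5459,.1949,.066],[.538,.1992,.066]]))
go((500,210,150,4),(500,212,45,4))
E
```

```text
t 2.75 pos [535.8 187.3 320.3] yaw 3.6 tilt [-0.1 -0. ] F [-0.9 -0.9  0.1] open 0.207 q [ 0.22  0.2  -0.74  1.5   0.14  1.5  -2.03]
((-1.6190603399443262, -0.21218374000979168), 0.9782967452471193)
[[545.9 195.2  66. ]
 [673.6 204.9  66. ]]
[[197.81305789 268.41015106]
 [199.14375641 271.6968222 ]]
t 2.80 pos [535.6 186.6 320.5] yaw 3.5 tilt [-0.1 -0. ] F [ 0.2 -0.2 -0. ] open 0.115 q [ 0.22  0.2  -0.74  1.5   0.14  1.5  -2.03]
(500, 210, 150, 4) xyz [-0.169, -0.128, 0.853] twist [0.0, 0.001, -0.004] rows 4.2 0.1
(500, 212, 45, 4) xyz [-0.168, -0.139, 1.378] twist [0.0, 0.001, -0.004] rows 6.7 0.1
```

```bash
python3 -m inch '[{"xyz":[-0.17,-0.13,0.85],"twist":[0,0,0]},{"xyz":[-0.17,-0.13,0.85],"twist":[0,0,0]},{"xyz":[-0.17,-0.13,0.85],"twist":[0,0,0]},{"xyz":[-0.17,-0.13,0.85],"twist":[0,0,0]},{"xyz":[-0.17,-0.13,0.85],"twist":[0,0,0]}]' -1
python3 - <<'E'
from h import *
go((502,211,44,4))
E
```

```text
clock: 3.22
ee_pos: [0.4954, 0.2092, 0.1455]
tcp_rot: [3.136, 0.098, -0.012]
contact_force: [-0.9, -0.5, 0.2]
opening: -0.004
t 3.22 pos [495.4 209.2 145.5] yaw 3.6 tilt [-0.4 -0.2] F [-0.9 -0.5  0.2] open -0.004 q [ 0.18  0.26 -0.75  1.81  0.19  1.16 -2.14]
(502, 211, 44, 4) xyz [0.037, -0.009, 0.507] twist [0.002, 0.004, -0.004] rows 2.4 0.1
```

```bash
python3 -m inch '[{"xyz":[0.03,-0.01,0.35],"twist":[0,0,0]},{"xyz":[0.03,-0.01,0.35],"twist":[0,0,0]},{"xyz":[0.03,-0.01,0.42],"twist":[0,0,0]},{"xyz":[0.03,-0.01,0.47],"twist":[0,0,0]},{"xyz":[0.03,-0.01,0.48],"twist":[0,0,0]},{"xyz":[0.03,-0.01,0.48],"twist":[0,0,0]},{"xyz":[0.03,-0.01,0.48],"twist":[0,0,0]}]' -1
python3 - <<'E'
from h import *
go((535,213.5,44,4),(571,215.5,44,4))
s=arm.camera('wrist')[:,:,::-1];cv2.imwrite('pics/w4.png',s)
E
```

```text
clock: 3.8
ee_pos: [0.5064, 0.2151, 0.0571]
tcp_rot: [-3.139, -0.099, -0.004]
contact_force: [0.4, -0.2, -0.3]
opening: -0.001
t 3.80 pos [506.4 215.1  57.1] yaw 3.6 tilt [0.1 0. ] F [ 0.4 -0.2 -0.3] open -0.001 q [ 0.12  0.38 -0.71  1.87  0.3   0.99 -2.23]
(535, 213.5, 44, 4) xyz [0.142, 0.017, 0.066] twist [-0.0, -0.001, -0.003] rows 0.8 0.1
(571, 215.5, 44, 4) xyz [0.322, 0.019, 0.066] twist [-0.0, -0.001, -0.003] rows 1.6 0.1
```

View pics/w4.png

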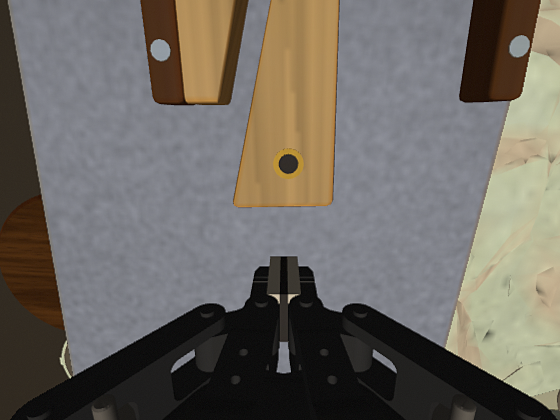

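```bash
python3 - <<'E'
from h import *
s,_=st();C=cam('wrist',s)
print(np.round(ray(C,[(234,206),(333,206)],.066)*1000,1), np.round(ray(C,[(205,104),(523,101),(459,102)],.062)*1000,1))
E
python3 -m inch '[{"xyz":[0.03,0.01,0.055],"twist":[0,0,0]},{"xyz":[0.06,0.01,0.055],"twist":[0,0,0]},{"xyz":[0.09,0.01,0.055],"twist":[0,0,0]},{"xyz":[0.12,0.01,0.055],"twist":[0,0,0]},{"xyz":[0.15,0.01,0.055],"twist":[0,0,0]},{"xyz":[0.18,0.01,0.055],"twist":[0,0,0]},{"xyz":[0.21,0.01,0.055],"twist":[0,0,0]},{"xyz":[0.24,0.01,0.055],"twist":[0,0,0]}]' -1
python3 - <<'E'
from h import *
go((575,216,44,4))
E
```

```text
t 3.85 pos [506.4 215.2  57.1] yaw 3.6 tilt [0.1 0. ] F [-0.3  0.8 -0.7] open -0.001 q [ 0.12  0.38 -0.71  1.87  0.3   0.99 -2.23]
[[543.  239.3  66. ]
 [545.8 195.2  66. ]] [[585.4 252.7  62. ]
 [595.  120.6  62. ]
 [592.9 147.1  62. ]]
clock: 4.52
ee_pos: [0.5538, 0.2161, 0.0444]
tcp_rot: [-3.14, -0.1, 0.0]
contact_force: [-2.1, 0.4, 0.5]
opening: -0.001
t 4.52 pos [553.8 216.1  44.4] yaw 3.7 tilt [-0.  0.] F [-2.1  0.4  0.5] open -0.001 q [ 0.1   0.48 -0.68  1.77  0.35  1.01 -2.22]
(575, 216, 44, 4) xyz [0.106, 0.007, 0.002] twist [-0.0, 0.0, -0.003] rows 0.5 0.0
```

```bash
python3 -m inch '[{"xyz":[0.03,0,0],"twist":[0,0,0]},{"xyz":[0.05,0,0],"twist":[0,0,0]},{"xyz":[0.07,0,0],"twist":[0,0,0]},{"xyz":[0.09,0,0],"twist":[0,0,0]},{"xyz":[0.1,0,0],"twist":[0,0,0]},{"xyz":[0.11,0,0],"twist":[0,0,0]}]' -1
python3 - <<'E'
from h import *
st();cv2.imwrite('pics/w5.png',arm.camera('wrist')[:,:,::-1])
E
```

```text
clock: 5.02
ee_pos: [0.5754, 0.2174, 0.0443]
tcp_rot: [-3.14, -0.1, 0.0]
contact_force: [-0.3, 0.0, 0.2]
opening: -0.001
t 5.02 pos [575.4 217.4  44.3] yaw 3.6 tilt [-0.  0.] F [-0.3  0.   0.2] open -0.001 q [ 0.09  0.51 -0.66  1.72  0.36  1.03 -2.21]
```

View pics/w5.png

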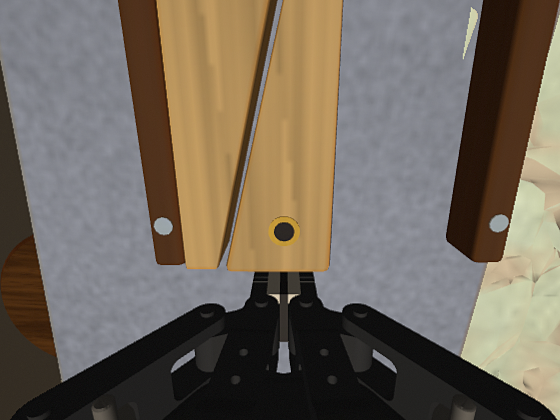

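```bash
python3 -m inch '[{"xyz":[0.008,0,0],"twist":[0,0,0]},{"xyz":[0.016,0,0],"twist":[0,0,0]},{"xyz":[0.02,0,0],"twist":[0,0,0]}]' -1;python3 -m inch '[{"xyz":[0.01,0,0],"twist":[0,0,0]},{"xyz":[0.015,0,0],"twist":[0,0,0]}]' -1
python3 - <<'E'
from h import *
st();cv2.imwrite('pics/w6.png',arm.camera('wrist')[150:300,100:540,::-1])
E
```

```text
clock: 5.32
ee_pos: [0.577, 0.2176, 0.0439]
tcp_rot: [3.139, 0.101, -0.007]
contact_force: [-12.3, -2.7, 6.1]
opening: -0.003
clock: 5.48
ee_pos: [0.5771, 0.2178, 0.0434]
tcp_rot: [3.137, 0.103, -0.015]
contact_force: [-24.8, -4.3, 13.0]
opening: 0.002
t 5.48 pos [577.1 217.8  43.4] yaw 3.7 tilt [-0.5 -0.2] F [-24.8  -4.3  13. ] open 0.002 q [ 0.08  0.53 -0.66  1.71  0.36  1.05 -2.21]
```

View pics/w6.png

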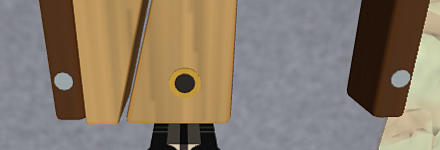

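```bash
python3 - <<'E'
from h import *
go((540,215,60,4),(398,292,115,89),(398,292,38,89))
E
```

```text
t 5.53 pos [577.  217.8  43.3] yaw 3.8 tilt [-0.6 -0.2] F [-21.4  -3.6  11.6] open 0.001 q [ 0.08  0.53 -0.66  1.71  0.36  1.05 -2.21]
(540, 215, 60, 4) xyz [-0.186, 0.002, -0.082] twist [0.001, 0.005, -0.002] rows 1.0 0.1
(398, 292, 115, 89) xyz [-0.872, -0.428, -0.351] twist [-0.003, 0.005, -0.71] rows 5.0 11.9
(398, 292, 38, 89) xyz [-0.869, -0.429, 0.034] twist [-0.003, 0.005, -0.71] rows 4.6 11.9
```

```bash
python3 -m inch '[{"xyz":[-0.15,0,0],"twist":[0,0,0]},{"xyz":[-0.3,-0.1,-0.2],"twist":[0,0,-0.06]},{"xyz":[-0.87,-0.43,-0.35],"twist":[0,0,-0.71]},{"xyz":[-0.87,-0.43,-0.35],"twist":[0,0,-0.71]},{"xyz":[-0.87,-0.43,-0.35],"twist":[0,0,-0.71]},{"xyz":[-0.87,-0.43,-0.35],"twist":[0,0,-0.71]},{"xyz":[-0.87,-0.43,-0.35],"twist":[0,0,-0.71]},{"xyz":[-0.87,-0.43,-0.35],"twist":[0,0,-0.71]},{"xyz":[-0.87,-0.43,-0.35],"twist":[0,0,-0.71]},{"xyz":[-0.87,-0.43,-0.35],"twist":[0,0,-0.71]},{"xyz":[-0.87,-0.43,-0.35],"twist":[0,0,-0.71]},{"xyz":[-0.87,-0.43,-0.35],"twist":[0,0,-0.71]},{"xyz":[-0.87,-0.43,-0.35],"twist":[0,0,-0.71]},{"xyz":[-0.87,-0.43,-0.35],"twist":[0,0,-0.71]},{"xyz":[-0.87,-0.43,-0.35],"twist":[0,0,-0.71]}]' 0.1 60
python3 - <<'E'
from h import *
go((398,292,38,89))
cv2.imwrite('pics/w7.png',arm.camera('wrist')[:,:,::-1])
cv2.imwrite('pics/s7.png',arm.camera('scene')[180:390,60:350,::-1])
E
```

```text
clock: 6.78
ee_pos: [0.4033, 0.2925, 0.1144]
tcp_rot: [-2.248, -2.195, -0.001]
contact_force: [1.0, -0.5, -0.2]
opening: 0.549
t 6.78 pos [403.3 292.5 114.4] yaw 88.6 tilt [0. 0.] F [ 1.  -0.5 -0.2] open 0.549 q [ 0.26  0.29 -1.09  1.93  0.29  1.09 -0.98]
(398, 292, 38, 89) xyz [-0.003, -0.026, 0.382] twist [0.0, -0.0, -0.003] rows 1.8 0.1
```

View pics/w7.png

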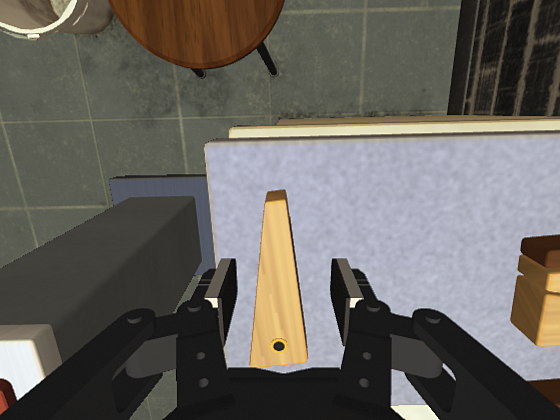

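View pics/s7.png

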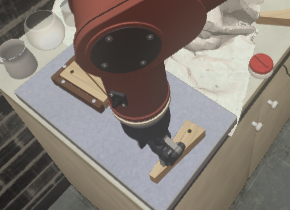

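```bash
python3 - <<'E'
from h import *
s,_=st();C=cam('wrist',s)
print(np.round(ray(C,[(267,192),(286,191),(250,365),(308,361)],.066)*1000,1))
E
python3 -m inch '[{"xyz":[0,-0.025,0.2],"twist":[0,0,0]},{"xyz":[0,-0.025,0.3],"twist":[0,0,0]},{"xyz":[0,-0.025,0.35],"twist":[0,0,0]},{"xyz":[0,-0.025,0.375],"twist":[0,0,0]},{"xyz":[0,-0.025,0.375],"twist":[0,0,0]}]' 0.1
python3 -c "
from h import *
go((398,292,38,89))"
```

```text
t 6.88 pos [403.2 292.5 114.4] yaw 88.6 tilt [0. 0.] F [ 0.1 -0.2 -0.2] open 0.547 q [ 0.26  0.29 -1.09  1.93  0.29  1.09 -0.98]
[[394.2 322.2  66. ]
 [406.1 322.5  66. ]
 [376.  187.5  66. ]
 [420.  190.3  66. ]]
clock: 7.3
ee_pos: [0.3979, 0.2928, 0.0391]
tcp_rot: [-2.244, -2.198, 0.001]
contact_force: [0.4, 0.5, -0.3]
opening: 0.549
t 7.30 pos [397.9 292.8  39.1] yaw 88.8 tilt [-0.1 -0. ] F [ 0.4  0.5 -0.3] open 0.549 q [ 0.17  0.4  -1.02  2.    0.41  0.96 -1.08]
(398, 292, 38, 89) xyz [-0.004, 0.001, 0.005] twist [-0.0, 0.0, -0.002] rows 0.0 0.0
```

```bash
python3 -m inch '[{"xyz":[0,0,0],"twist":[0,0,0]},{"xyz":[0,0,0],"twist":[0,0,0]},{"xyz":[0,0,0],"twist":[0,0,0]},{"xyz":[0,0,0],"twist":[0,0,0]},{"xyz":[0,0,0],"twist":[0,0,0]}]' -1 60
python3 - <<'E'
from h import *
go((398,292,42,89),(425,250,42,132),(470,180,42,177),(575,186.5,40,177))
cv2.imwrite('pics/w8.png',arm.camera('wrist')[:,:,::-1])
E
```

```text
clock: 7.72
ee_pos: [0.399, 0.2933, 0.0408]
tcp_rot: [2.244, 2.198, 0.003]
contact_force: [-1.6, 0.1, 4.7]
opening: 0.232
t 7.72 pos [399.  293.3  40.8] yaw 88.8 tilt [0.1 0.1] F [-1.6  0.1  4.7] open 0.232 q [ 0.17  0.39 -1.02  2.    0.41  0.96 -1.08]
(398, 292, 42, 89) xyz [-0.007, -0.005, -0.006] twist [0.001, -0.0, -0.002] rows 0.0 0.0
(425, 250, 42, 132) xyz [-0.214, 0.135, -0.006] twist [0.001, -0.0, -0.36] rows 1.2 6.0
(470, 180, 42, 177) xyz [-0.559, 0.367, -0.006] twist [0.001, 0.0, -0.735] rows 3.2 12.3
(575, 186.5, 40, 177) xyz [-0.516, 0.891, 0.005] twist [0.001, 0.0, -0.735] rows 4.9 12.3
```

View pics/w8.png

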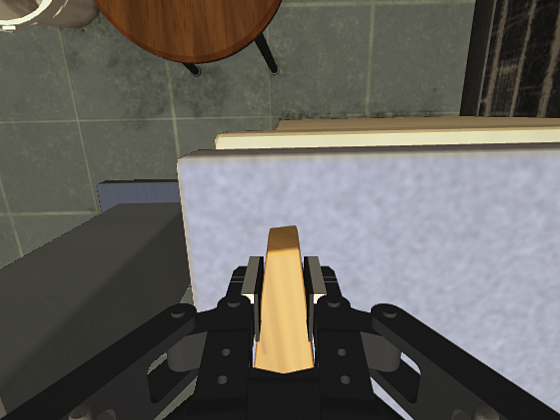

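```bash
python3 -m inch '[{"xyz":[0,0,-0.02],"twist":[0,0,-0.05]},{"xyz":[-0.02,0.02,-0.03],"twist":[0,0,-0.11]},{"xyz":[-0.05,0.03,-0.03],"twist":[0,0,-0.17]},{"xyz":[-0.1,0.06,-0.03],"twist":[0,0,-0.23]},{"xyz":[-0.15,0.1,-0.03],"twist":[0,0,-0.29]},{"xyz":[-0.2,0.13,-0.03],"twist":[0,0,-0.35]},{"xyz":[-0.25,0.17,-0.03],"twist":[0,0,-0.41]},{"xyz":[-0.31,0.2,-0.03],"twist":[0,0,-0.47]},{"xyz":[-0.37,0.24,-0.03],"twist":[0,0,-0.53]},{"xyz":[-0.43,0.28,-0.03],"twist":[0,0,-0.59]},{"xyz":[-0.49,0.32,-0.03],"twist":[0,0,-0.65]},{"xyz":[-0.55,0.36,-0.03],"twist":[0,0,-0.7]},{"xyz":[-0.56,0.36,-0.03],"twist":[0,0,-0.735]},{"xyz":[-0.56,0.36,-0.03],"twist":[0,0,-0.735]},{"xyz":[-0.56,0.36,-0.03],"twist":[0,0,-0.735]}]' -1
python3 - <<'E'
from h import *
go((470,180,42,177),(575,186.5,40,177))
cv2.imwrite('pics/w9.png',arm.camera('wrist')[:,:,::-1])
cv2.imwrite('pics/s9.png',cv2.resize(arm.camera('scene')[180:390,60:350,::-1],None,fx=2.5,fy=2.5))
cv2.imwrite('pics/e9.png',arm.camera('side')[:,:,::-1])
E
```

```text
clock: 9.02
ee_pos: [0.4681, 0.1791, 0.0458]
tcp_rot: [0.087, 3.14, 0.0]
contact_force: [-0.3, -0.8, -2.5]
opening: 0.235
t 9.02 pos [468.1 179.1  45.8] yaw 176.8 tilt [0. 0.] F [-0.3 -0.8 -2.5] open 0.235 q [ 0.6   0.55 -1.26  1.98  0.61  1.07  0.58]
(470, 180, 42, 177) xyz [-0.009, 0.005, 0.019] twist [0.0, 0.0, -0.001] rows 0.1 0.0
(575, 186.5, 40, 177) xyz [-0.532, 0.066, 0.029] twist [0.0, 0.0, -0.001] rows 2.6 0.0
```

View pics/s9.png

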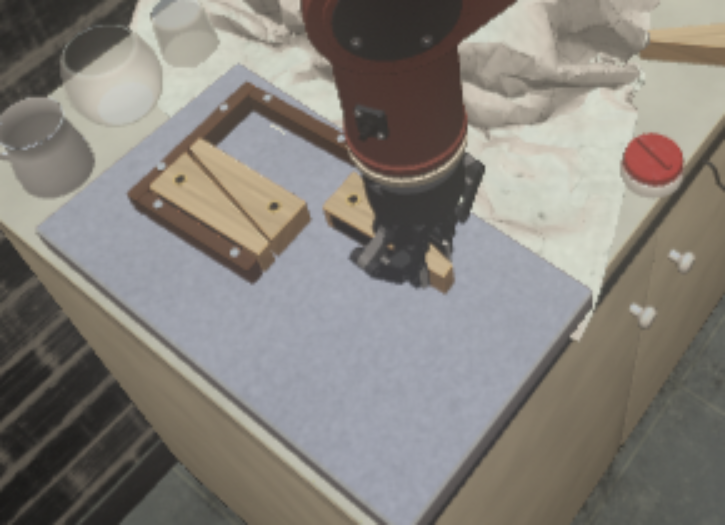

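View pics/w9.png

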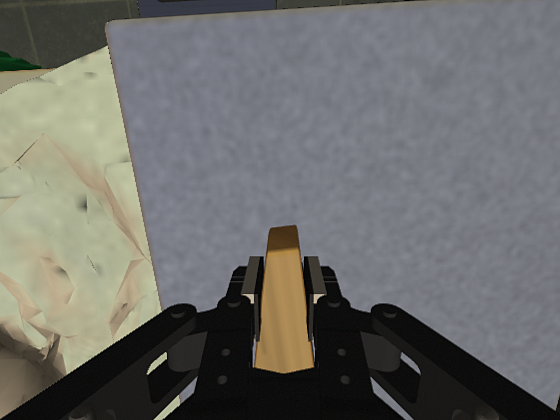

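```bash
python3 -m inch '[{"xyz":[-0.06,0.008,0.01],"twist":[0,0,0]},{"xyz":[-0.13,0.016,0.02],"twist":[0,0,0]},{"xyz":[-0.2,0.024,0.02],"twist":[0,0,0]},{"xyz":[-0.26,0.032,0.02],"twist":[0,0,0]},{"xyz":[-0.26,0.032,0.02],"twist":[0,0,0]}]' -1
python3 - <<'E'
from h import *
go((575,186.2,41,177))
cv2.imwrite('pics/s10.png',cv2.resize(arm.camera('scene')[180:390,60:350,::-1],None,fx=2.5,fy=2.5))
E
```

```text
clock: 9.58
ee_pos: [0.5229, 0.1832, 0.0414]
tcp_rot: [0.084, 3.139, 0.002]
contact_force: [-0.4, -0.8, -1.9]
opening: 0.234
t 9.58 pos [522.9 183.2  41.4] yaw 176.9 tilt [0.1 0.1] F [-0.4 -0.8 -1.9] open 0.234 q [ 0.51  0.63 -1.18  1.86  0.66  1.11  0.6 ]
(575, 186.2, 41, 177) xyz [-0.26, 0.029, 0.002] twist [0.001, 0.001, -0.001] rows 1.3 0.0
```

View pics/s10.png

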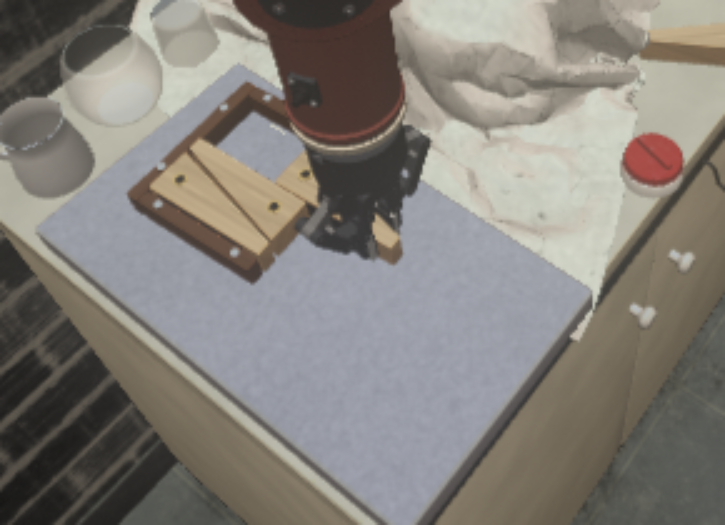

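```bash
python3 -m inch '[{"xyz":[-0.06,0.007,0],"twist":[0,0,0]},{"xyz":[-0.12,0.014,0],"twist":[0,0,0]},{"xyz":[-0.18,0.02,0],"twist":[0,0,0]},{"xyz":[-0.23,0.026,0],"twist":[0,0,0]},{"xyz":[-0.23,0.026,0],"twist":[0,0,0]}]' -1
python3 - <<'E'
from h import *
go((575,186.2,41,177))
cv2.imwrite('pics/s11.png',cv2.resize(arm.camera('scene')[180:390,60:350,::-1],None,fx=2.5,fy=2.5))
E
```

```text
clock: 10.05
ee_pos: [0.5676, 0.1858, 0.0413]
tcp_rot: [0.083, 3.14, 0.001]
contact_force: [-0.5, -0.7, -1.3]
opening: 0.235
t 10.05 pos [567.6 185.8  41.3] yaw 177.0 tilt [0. 0.] F [-0.5 -0.7 -1.3] open 0.235 q [ 0.46  0.7  -1.14  1.75  0.69  1.15  0.63]
(575, 186.2, 41, 177) xyz [-0.037, 0.004, 0.001] twist [0.0, 0.0, -0.0] rows 0.2 0.0
```

View pics/s11.png

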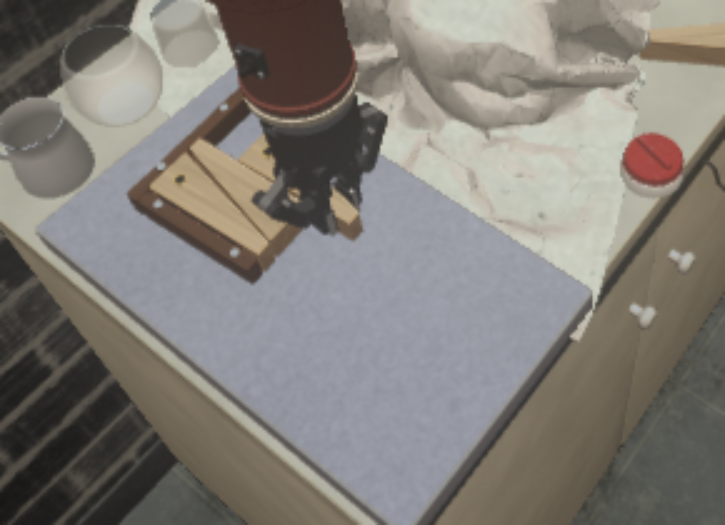

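```bash
python3 -m inch '[{"xyz":[0,0,0.01],"twist":[0,0,0]},{"xyz":[0,0,0.01],"twist":[0,0,0]},{"xyz":[0,0,0.01],"twist":[0,0,0]},{"xyz":[0,0,0.01],"twist":[0,0,0]}]' -0.2
python3 -m inch '[{"xyz":[0.04,-0.004,0],"twist":[0,0,0]},{"xyz":[0.085,-0.015,0],"twist":[0,0,0]},{"xyz":[0.085,-0.015,0],"twist":[0,0,0]},{"xyz":[0.085,-0.015,0],"twist":[0,0,0]}]' -0.2
python3 - <<'E'
from h import *
st()
cv2.imwrite('pics/w12.png',arm.camera('wrist')[:,:,::-1])
cv2.imwrite('pics/s12.png',cv2.resize(arm.camera('scene')[180:390,60:350,::-1],None,fx=2.5,fy=2.5))
E
```

```text
clock: 10.43
ee_pos: [0.566, 0.1858, 0.0395]
tcp_rot: [0.08, 3.14, -0.0]
contact_force: [-0.3, -0.2, 0.7]
opening: 0.404
clock: 10.77
ee_pos: [0.5485, 0.1834, 0.0394]
tcp_rot: [0.08, 3.14, -0.001]
contact_force: [1.7, -0.5, -0.6]
opening: 0.399
t 10.77 pos [548.5 183.4  39.4] yaw 177.1 tilt [ 0. -0.] F [ 1.7 -0.5 -0.6] open 0.399 q [ 0.48  0.67 -1.15  1.8   0.68  1.13  0.62]
```

View pics/s12.png

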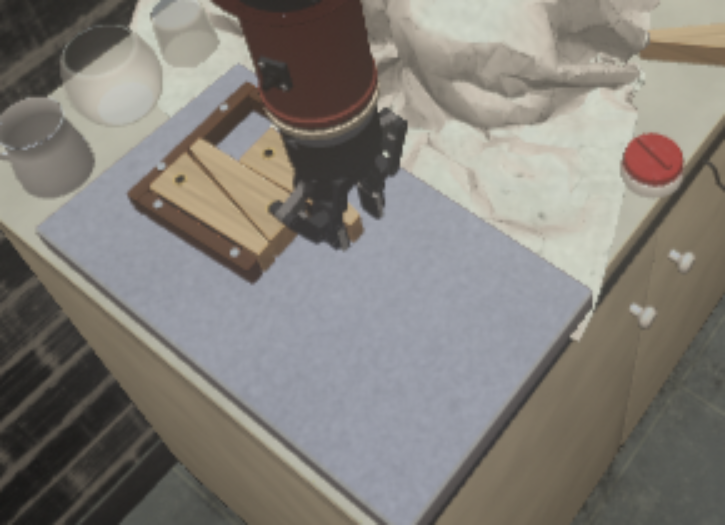

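View pics/w12.png

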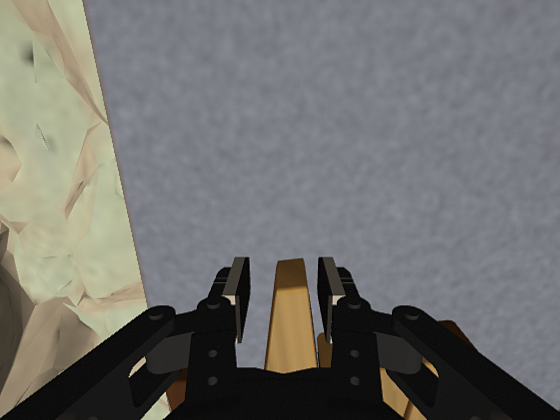

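```bash
python3 -m inch '[{"xyz":[0,0.018,0],"twist":[0,0,0]},{"xyz":[0,0.018,0],"twist":[0,0,0]},{"xyz":[0,0.018,0],"twist":[0,0,0]}]' -0.2
python3 -m inch '[{"xyz":[0,0,0],"twist":[0,0,0]},{"xyz":[0,0,0],"twist":[0,0,0]},{"xyz":[0,0,0],"twist":[0,0,0]}]' -1 40
python3 - <<'E'
from h import *
go((571,187,40,177))
E
```

```text
clock: 11.12
ee_pos: [0.5495, 0.1877, 0.0394]
tcp_rot: [0.08, 3.14, 0.001]
contact_force: [0.1, 1.0, 0.7]
opening: 0.401
clock: 11.37
ee_pos: [0.5494, 0.1874, 0.0394]
tcp_rot: [0.081, 3.14, 0.0]
contact_force: [-0.5, 0.7, 1.0]
opening: 0.196
t 11.37 pos [549.4 187.4  39.4] yaw 177.0 tilt [0. 0.] F [-0.5  0.7  1. ] open 0.196 q [ 0.47  0.68 -1.15  1.8   0.68  1.13  0.61]
(571, 187, 40, 177) xyz [-0.108, 0.004, -0.003] twist [0.0, 0.0, 0.0] rows 0.5 0.0
```

```bash
python3 -m inch '[{"xyz":[-0.03,0.003,0],"twist":[0,0,0]},{"xyz":[-0.06,0.007,0],"twist":[0,0,0]},{"xyz":[-0.09,0.01,0],"twist":[0,0,0]},{"xyz":[-0.11,0.013,0],"twist":[0,0,0]},{"xyz":[-0.11,0.013,0],"twist":[0,0,0]}]' -1
python3 -m inch '[{"xyz":[0,0,0],"twist":[0,0,0]},{"xyz":[0,0,0],"twist":[0,0,0]},{"xyz":[0,0,0],"twist":[0,0,0]}]' -0.2
python3 -m inch '[{"xyz":[0.1,-0.01,0],"twist":[0,0,0]},{"xyz":[0.18,-0.015,0],"twist":[0,0,0]},{"xyz":[0.18,-0.015,0],"twist":[0,0,0]},{"xyz":[0.18,-0.015,0],"twist":[0,0,0]}]' -0.2
python3 - <<'E'
from h import *
st()
cv2.imwrite('pics/w13.png',arm.camera('wrist')[:,:,::-1])
cv2.imwrite('pics/s13.png',cv2.resize(arm.camera('scene')[180:390,60:350,::-1],None,fx=2.5,fy=2.5))
E
```

```text
clock: 11.78
ee_pos: [0.5729, 0.1888, 0.0394]
tcp_rot: [0.082, 3.14, 0.001]
contact_force: [1.8, -0.7, 1.8]
opening: 0.196
clock: 12.03
ee_pos: [0.5712, 0.1886, 0.0391]
tcp_rot: [-0.081, -3.14, 0.0]
contact_force: [-0.1, -0.3, -0.5]
opening: 0.398
clock: 12.37
ee_pos: [0.5349, 0.1873, 0.0394]
tcp_rot: [0.08, 3.14, -0.001]
contact_force: [-0.2, 0.0, -0.2]
opening: 0.402
t 12.37 pos [534.9 187.3  39.4] yaw 177.1 tilt [ 0. -0.] F [-0.2  0.  -0.2] open 0.402 q [ 0.49  0.66 -1.17  1.83  0.67  1.12  0.6 ]
```

View pics/s13.png

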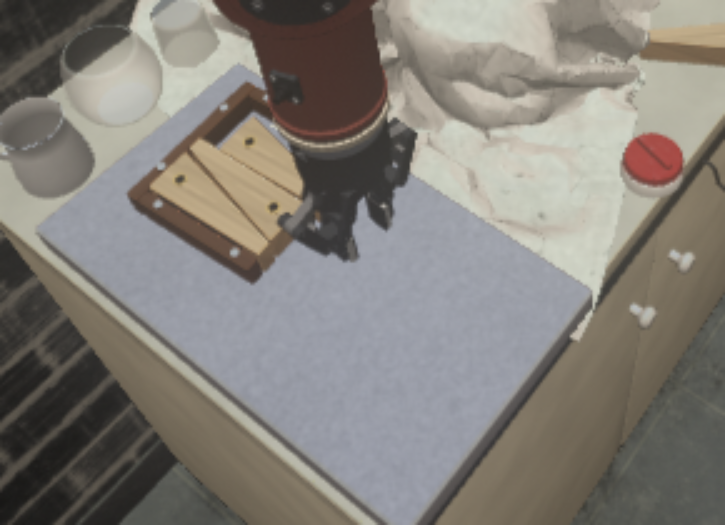

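View pics/w13.png

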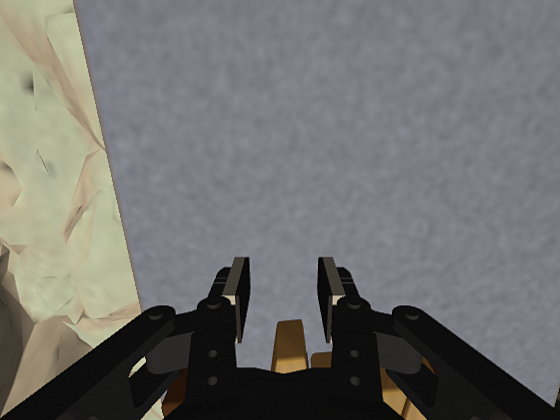

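```bash
python3 -m inch '[{"xyz":[0,0,0],"twist":[0,0,0]},{"xyz":[0,0,0],"twist":[0,0,0]},{"xyz":[0,0,0],"twist":[0,0,0]},{"xyz":[0,0,0],"twist":[0,0,0]},{"xyz":[-0.03,0.003,0],"twist":[0,0,0]},{"xyz":[-0.06,0.007,0],"twist":[0,0,0]},{"xyz":[-0.09,0.01,0],"twist":[0,0,0]},{"xyz":[-0.11,0.013,0],"twist":[0,0,0]},{"xyz":[-0.13,0.015,0],"twist":[0,0,0]},{"xyz":[-0.15,0.017,0],"twist":[0,0,0]},{"xyz":[-0.17,0.02,0],"twist":[0,0,0]},{"xyz":[-0.19,0.022,0],"twist":[0,0,0]}]' -1
python3 - <<'E'
from h import *
st()
cv2.imwrite('pics/w14.png',arm.camera('wrist')[:,:,::-1])
cv2.imwrite('pics/s14.png',cv2.resize(arm.camera('scene')[180:390,60:350,::-1],None,fx=2.5,fy=2.5))
E
```

```text
clock: 13.47
ee_pos: [0.5739, 0.1901, 0.0393]
tcp_rot: [-0.081, -3.14, -0.0]
contact_force: [-0.1, 0.6, 0.3]
opening: -0.002
t 13.47 pos [573.9 190.1  39.3] yaw 177.1 tilt [-0.  0.] F [-0.1  0.6  0.3] open -0.002 q [ 0.44  0.71 -1.13  1.74  0.7   1.16  0.62]
```

View pics/s14.png

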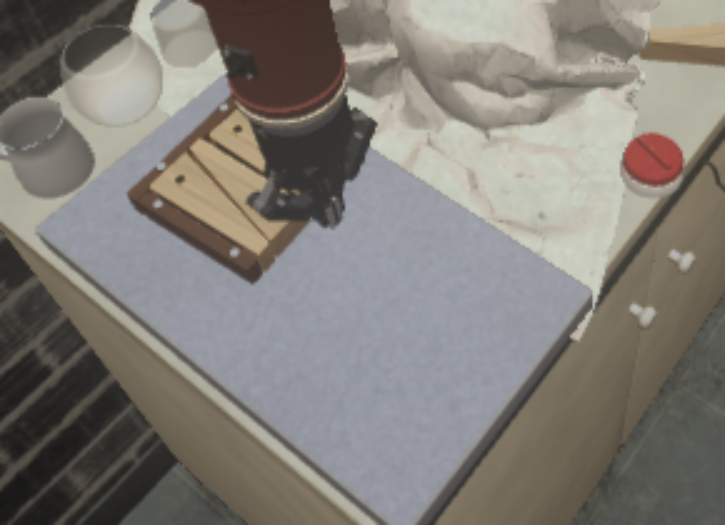

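```bash
python3 -m inch '[{"xyz":[-0.01,0,0],"twist":[0,0,0]},{"xyz":[-0.02,0,0],"twist":[0,0,0]},{"xyz":[-0.03,0,0],"twist":[0,0,0]}]' -1
python3 -m inch '[{"xyz":[-0.01,0,0],"twist":[0,0,0]},{"xyz":[-0.015,0,0],"twist":[0,0,0]}]' -1
```

```text
clock: 13.82
ee_pos: [0.5787, 0.1897, 0.0392]
tcp_rot: [-0.08, -3.139, 0.001]
contact_force: [-12.1, -1.6, 6.1]
opening: 0.001
clock: 13.98
ee_pos: [0.5787, 0.19, 0.0389]
tcp_rot: [-0.078, -3.134, 0.003]
contact_force: [-20.3, -2.5, 12.3]
opening: 0.001
```

```bash
python3 -m inch '[{"xyz":[0.15,0,0],"twist":[0,0,0]},{"xyz":[0.25,0,-0.2],"twist":[0,0,0]},{"xyz":[0.4,-0.1,-1],"twist":[0,0,0.9]},{"xyz":[0.4,-0.1,-1],"twist":[0,0,0.9]},{"xyz":[0.4,-0.1,-1],"twist":[0,0,0.9]},{"xyz":[0.4,-0.1,-1],"twist":[0,0,0.9]},{"xyz":[0.4,-0.1,-1],"twist":[0,0,0.9]},{"xyz":[0.4,-0.1,-1],"twist":[0,0,0.9]},{"xyz":[0.4,-0.1,-1],"twist":[0,0,0.9]},{"xyz":[0.4,-0.1,-1],"twist":[0,0,0.9]},{"xyz":[0.4,-0.1,-1],"twist":[0,0,0.9]},{"xyz":[0.4,-0.1,-1],"twist":[0,0,0.9]},{"xyz":[0.4,-0.1,-1],"twist":[0,0,0.9]},{"xyz":[0.4,-0.1,-1],"twist":[0,0,0.9]},{"xyz":[0.4,-0.1,-1],"twist":[0,0,0.9]},{"xyz":[0.4,-0.1,-1],"twist":[0,0,0.9]},{"xyz":[0.4,-0.1,-1],"twist":[0,0,0.9]},{"xyz":[0.4,-0.1,-1],"twist":[0,0,0.9]}]' -1
python3 - <<'E'
from h import *
go((540,180,300,4),(480,0,260,36))
E
```

```text
clock: 15.48
ee_pos: [0.5016, 0.1737, 0.2396]
tcp_rot: [2.593, 1.773, 0.0]
contact_force: [-0.4, -1.0, 0.4]
opening: -0.0
t 15.48 pos [501.6 173.7 239.6] yaw 68.7 tilt [ 0. -0.] F [-0.4 -1.   0.4] open -0.000 q [ 0.48  0.2  -1.01  1.7   0.17  1.33 -0.93]
(540, 180, 300, 4) xyz [0.099, 0.168, -0.302] twist [0.0, -0.0, 0.539] rows 1.7 9.0
(480, 0, 260, 36) xyz [-0.849, 0.214, -0.102] twist [0.0, -0.0, 0.273] rows 4.2 4.6
```

```bash
python3 -m inch '[{"xyz":[0.1,0.17,-0.3],"twist":[0,0,0.54]},{"xyz":[0.1,0.17,-0.3],"twist":[0,0,0.54]},{"xyz":[0.1,0.17,-0.3],"twist":[0,0,0.54]},{"xyz":[0.1,0.17,-0.3],"twist":[0,0,0.54]},{"xyz":[0.1,0.17,-0.3],"twist":[0,0,0.54]},{"xyz":[0.1,0.17,-0.3],"twist":[0,0,0.54]},{"xyz":[0.1,0.17,-0.3],"twist":[0,0,0.54]},{"xyz":[0.1,0.17,-0.3],"twist":[0,0,0.54]},{"xyz":[0.1,0.17,-0.3],"twist":[0,0,0.54]},{"xyz":[0.1,0.17,-0.3],"twist":[0,0,0.54]}]' -1
python3 - <<'E'
from h import *
s,_=st();im=arm.camera('wrist')[:,:,::-1];cv2.imwrite('pics/w15.png',im);np.save('w15s.npy',np.r_[s['ee_pos'],s['tcp_rot']])
cv2.imwrite('pics/z15.png',cv2.resize(im[0:180,190:370],None,fx=4.4,fy=3.3,interpolation=cv2.INTER_CUBIC))
E
```

```text
clock: 16.32
ee_pos: [0.5405, 0.1802, 0.2994]
tcp_rot: [3.139, 0.113, 0.0]
contact_force: [0.2, 0.3, 0.8]
opening: -0.003
t 16.32 pos [540.5 180.2 299.4] yaw 4.1 tilt [ 0. -0.] F [0.2 0.3 0.8] open -0.003 q [ 0.3   0.23 -0.83  1.53  0.17  1.46 -2.03]
```

View pics/z15.png

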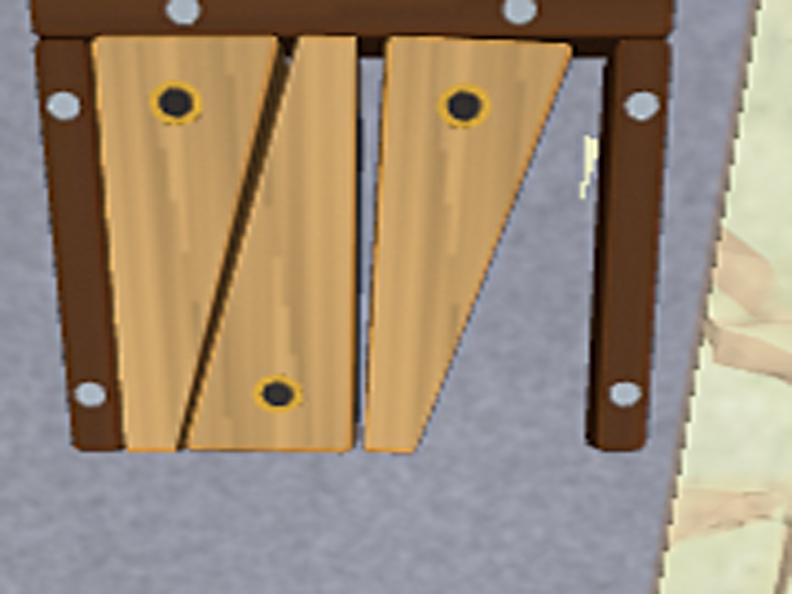

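```bash
python3 - <<'E'
from h import *
a=np.load('w15s.npy');C=cam('wrist',{'ee_pos':a[:3],'tcp_rot':a[3:]})
f=lambda L:[(190+u/4.4,v/3.3) for u,v in L]
O=np.array([654.5,201.9]);t=np.radians(3.8);M=np.array([[np.cos(t),np.sin(t)],[-np.sin(t),np.cos(t)]])
def p(n,L,z):
    P=ray(C,f(L),z)[:,:2]*1000;print(n,np.round((P-O)@M.T,1).tolist())
p('rail inner back L,R ; mouth inner L, R',[(92,37),(617,38),(123,448),(587,445)],.062)
p('b heelL heelR toeR toeL',[(188,449),(353,449),(357,37),(298,37)],.066)
p('c toe flat, toe slope, heel slope, heel flat',[(364,450),(413,452),(571,45),(388,38)],.066)
go((450,40,260,20),(400,-130,260,36))
E
```

```text
rail inner back L,R ; mouth inner L, R [[63.8, 63.1], [64.3, -63.1], [-64.5, 63.0], [-62.8, -61.6]]
b heelL heelR toeR toeL [[-64.5, 44.9], [-64.2, 1.1], [63.1, -0.7], [63.0, 13.3]]
c toe flat, toe slope, heel slope, heel flat [[-64.6, -1.8], [-65.2, -14.9], [61.2, -51.7], [62.9, -8.1]]
t 16.37 pos [540.5 180.3 299.4] yaw 4.5 tilt [ 0. -0.] F [-0.4  0.1  0.3] open 0.003 q [ 0.31  0.23 -0.83  1.53  0.17  1.46 -2.02]
(450, 40, 260, 20) xyz [-0.506, 0.664, 0.197] twist [0.0, -0.0, -0.129] rows 4.1 2.2
(400, -130, 260, 36) xyz [-0.822, 1.491, 0.197] twist [0.0, -0.0, -0.263] rows 8.2 4.4
```

```bash
python3 -m inch '[{"xyz":[-0.45,0.4,0.1],"twist":[0,0,-0.06]},{"xyz":[-0.5,0.66,0.1],"twist":[0,0,-0.13]},{"xyz":[-0.5,0.66,0.1],"twist":[0,0,-0.13]},{"xyz":[-0.6,0.95,0.1],"twist":[0,0,-0.2]},{"xyz":[-0.7,1,0.1],"twist":[0,0,-0.27]},{"xyz":[-0.7,1,0.1],"twist":[0,0,-0.27]},{"xyz":[-0.7,1,0.1],"twist":[0,0,-0.27]}]' 1
python3 - <<'E'
from h import *
go((385,-210,250,36))
E
```

```text
clock: 16.95
ee_pos: [0.4145, -0.0313, 0.2794]
tcp_rot: [2.975, 1.006, 0.0]
contact_force: [-0.5, -0.2, 0.6]
opening: 0.976
t 16.95 pos [414.5 -31.3 279.4] yaw 37.4 tilt [ 0. -0.] F [-0.5 -0.2  0.6] open 0.976 q [ 0.69 -0.17 -0.62  1.88 -0.1   1.4  -0.83]
(385, -210, 250, 36) xyz [-0.659, 0.62, 0.147] twist [0.0, 0.0, 0.011] rows 4.4 0.2
```

```bash
python3 -m inch '[{"xyz":[-0.63,0.58,0.15],"twist":[0,0,0.01]},{"xyz":[-0.63,0.58,0.15],"twist":[0,0,0.01]},{"xyz":[-0.63,0.58,0.15],"twist":[0,0,0.01]},{"xyz":[-0.63,0.58,0.15],"twist":[0,0,0.01]},{"xyz":[-0.63,0.58,0.15],"twist":[0,0,0.01]},{"xyz":[-0.63,0.58,0.15],"twist":[0,0,0.01]},{"xyz":[-0.63,0.58,0.15],"twist":[0,0,0.01]}]' 1
python3 - <<'E'
from h import *
s,_=st();im=arm.camera('wrist')[:,:,::-1];cv2.imwrite('pics/w16.png',im);np.save('w16s.npy',np.r_[s['ee_pos'],s['tcp_rot']])
E
```

```text
clock: 17.53
ee_pos: [0.3839, -0.1976, 0.2492]
tcp_rot: [-2.99, -0.962, 0.0]
contact_force: [0.4, 0.5, 0.8]
opening: 1.001
t 17.53 pos [ 383.9 -197.6  249.2] yaw 35.7 tilt [-0.  0.] F [0.4 0.5 0.8] open 1.001 q [ 0.82 -0.11 -0.41  1.91 -0.05  1.33 -0.52]
```

View pics/w16.png

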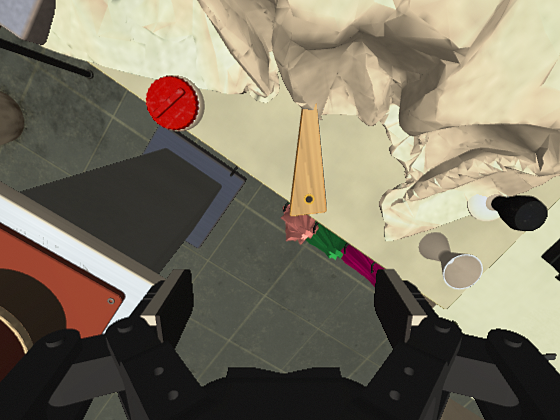

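```bash
python3 - <<'E'
from h import *
a=np.load('w16s.npy');C=cam('wrist',{'ee_pos':a[:3],'tcp_rot':a[3:]})
im=cv2.imread('pics/w16.png')
P=ray(C,[(290,212),(327,216),(318.5,109),(304,109)],.032)[:,:2]*1000
print(np.round(P,1))
m=woodmask(im[:,:,::-1].copy())
for c in cv2.findContours(m[90:230,270:345],0,2)[0]:
    if cv2.contourArea(c)>500:
        q=cv2.approxPolyDP(c,3,True)[:,0]+[270,90];print(q.tolist(),np.round(ray(C,q,.032)[:,:2]*1000,1).tolist())
E
```

```text
[[ 358.5 -226.2]
 [ 380.5 -265.6]
 [ 472.1 -182. ]
 [ 462.8 -169.1]]
[[316, 103], [313, 110], [301, 109], [292, 199], [289, 202], [282, 197], [291, 203], [290, 216], [326, 211]] [[475.4, -176.0], [467.7, -177.7], [460.9, -166.5], [373.0, -218.6], [367.9, -217.8], [368.1, -207.5], [368.3, -220.5], [354.4, -229.2], [384.8, -260.7]]
```

```bash
python3 - <<'E'
from h import *
go((385.2,-233.5,80,36),(385.2,-233.5,60,36))
E
python3 -m inch '[{"xyz":[-0.09,0.14,0.8],"twist":[0,0,0]},{"xyz":[-0.09,0.14,0.8],"twist":[0,0,0]},{"xyz":[-0.09,0.14,0.8],"twist":[0,0,0]},{"xyz":[-0.09,0.14,0.8],"twist":[0,0,0]},{"xyz":[-0.09,0.14,0.85],"twist":[0,0,0]},{"xyz":[-0.09,0.14,0.85],"twist":[0,0,0]}]' 0.5
python3 - <<'E'
from h import *
go((385.2,-233.5,5,36))
cv2.imwrite('pics/w17.png',arm.camera('wrist')[:,:,::-1])
E
```

```text
t 17.58 pos [ 384.3 -196.9  249.5] yaw 35.7 tilt [0. 0.] F [ 0.   0.4 -1.4] open 1.001 q [ 0.82 -0.11 -0.41  1.91 -0.05  1.33 -0.53]
(385.2, -233.5, 80, 36) xyz [-0.104, 0.151, 0.847] twist [-0.0, -0.0, -0.002] rows 4.2 0.0
(385.2, -233.5, 60, 36) xyz [-0.104, 0.151, 0.947] twist [-0.0, -0.0, -0.002] rows 4.6 0.0
clock: 18.08
ee_pos: [0.3844, -0.229, 0.0775]
tcp_rot: [-2.987, -0.96, 0.004]
contact_force: [-0.6, 0.2, 0.9]
opening: 0.75
t 18.08 pos [ 384.4 -229.    77.5] yaw 35.6 tilt [-0.2  0.2] F [-0.6  0.2  0.9] open 0.750 q [ 0.83  0.1  -0.4   2.09  0.05  0.96 -0.55]
(385.2, -233.5, 5, 36) xyz [-0.009, 0.022, 0.362] twist [-0.002, 0.001, -0.003] rows 1.7 0.1
```

View pics/w17.png

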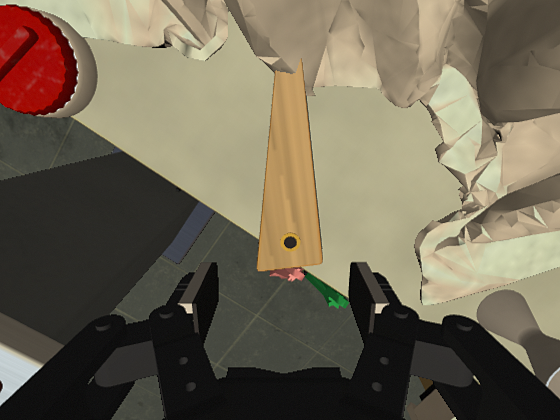

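```bash
python3 - <<'E'
from h import *
s,M=st();C=cam('wrist',s)
P=ray(C,[(258,270),(322,263),(302,62),(276,75)],.032)
print(np.round(P*1000,1),np.round((P-s['ee_pos'])@M*1000,1))
E
```

```text
t 18.13 pos [ 385.8 -229.7   79.7] yaw 35.6 tilt [-0.1  0.1] F [0.1 0.4 0.3] open 0.750 q [ 0.83  0.1  -0.4   2.09  0.05  0.96 -0.55]
[[ 356.2 -230.3   32. ]
 [ 385.7 -262.3   32. ]
 [ 476.8 -177.8   32. ]
 [ 463.  -169.9   32. ]] [[-24.4 -16.6  47.7]
 [-19.1  26.6  47.7]
 [104.2  10.8  47.7]
 [ 97.5  -3.6  47.7]]
```

```bash
python3 -m inch '[{"xyz":[0,0.025,0.15],"twist":[0,0,0]},{"xyz":[0,0.025,0.25],"twist":[0,0,0]},{"xyz":[0,0.025,0.33],"twist":[0,0,0]},{"xyz":[0,0.025,0.36],"twist":[0,0,0]},{"xyz":[0,0.025,0.36],"twist":[0,0,0]},{"xyz":[0,0.025,0.36],"twist":[0,0,0]}]' 0.5
python3 -c "
from h import *
go((385.2,-233.5,5,36))"
```

```text
clock: 18.63
ee_pos: [0.3898, -0.2354, 0.0093]
tcp_rot: [2.99, 0.957, 0.003]
contact_force: [-0.1, 0.0, -0.1]
opening: 0.748
t 18.63 pos [ 389.8 -235.4    9.3] yaw 35.5 tilt [ 0.1 -0.1] F [-0.1  0.  -0.1] open 0.748 q [ 0.81  0.22 -0.39  2.14  0.12  0.8  -0.6 ]
(385.2, -233.5, 5, 36) xyz [-0.013, -0.021, 0.021] twist [0.001, -0.0, -0.004] rows 0.2 0.1
```

```bash
python3 -m inch '[{"xyz":[-0.01,0,0.022],"twist":[0,0,0]},{"xyz":[-0.01,0,0.022],"twist":[0,0,0]}]' 0.5
python3 -m inch '[{"xyz":[0,0,0],"twist":[0,0,0]},{"xyz":[0,0,0],"twist":[0,0,0]},{"xyz":[0,0,0],"twist":[0,0,0]},{"xyz":[0,0,0],"twist":[0,0,0]},{"xyz":[0,0,0],"twist":[0,0,0]}]' -1 70
python3 - <<'E'
from h import *
go((340,-265,30,36),(400,-100,130,20))
cv2.imwrite('pics/w18.png',arm.camera('wrist')[:,:,::-1])
E
```

```text
clock: 18.8
ee_pos: [0.3871, -0.2369, 0.0037]
tcp_rot: [2.991, 0.956, 0.001]
contact_force: [-1.1, -0.4, 0.5]
opening: 0.752
clock: 19.22
ee_pos: [0.3868, -0.2365, 0.0038]
tcp_rot: [2.992, 0.956, -0.0]
contact_force: [-3.7, 1.2, 11.4]
opening: 0.48
t 19.22 pos [ 386.8 -236.5    3.8] yaw 35.4 tilt [-0. -0.] F [-3.7  1.2 11.4] open 0.480 q [ 0.81  0.23 -0.39  2.14  0.12  0.79 -0.6 ]
(340, -265, 30, 36) xyz [-0.273, -0.02, -0.131] twist [0.0, 0.0, -0.005] rows 1.5 0.1
(400, -100, 130, 20) xyz [0.449, -0.518, -0.631] twist [0.0, 0.0, 0.129] rows 4.5 2.2
```

View pics/w18.png

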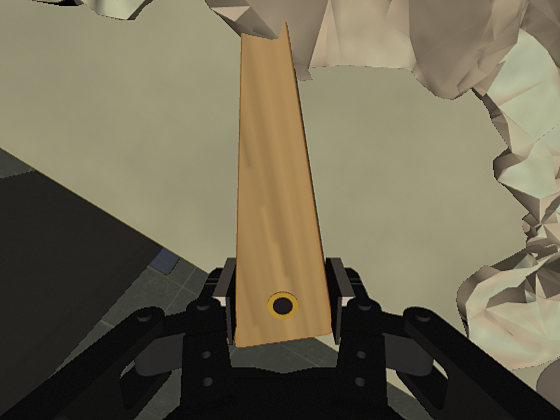

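```bash
python3 -m inch '[{"xyz":[-0.08,0,-0.02],"twist":[0,0,0]},{"xyz":[-0.18,0,-0.04],"twist":[0,0,0]},{"xyz":[-0.2,0,-0.2],"twist":[0,0,0]},{"xyz":[-0.2,0,-0.4],"twist":[0,0,0]},{"xyz":[-0.2,0,-0.5],"twist":[0,0,0]},{"xyz":[-0.2,0,-0.5],"twist":[0,0,0]}]' -1 70
python3 - <<'E'
from h import *
s,M=st()
im=arm.camera('wrist')[:,:,::-1];cv2.imwrite('pics/w19.png',im)
go((400,-100,160,20))
E
```

```text
clock: 19.77
ee_pos: [0.3564, -0.2613, 0.1076]
tcp_rot: [2.987, 0.954, 0.006]
contact_force: [-0.3, -1.6, -1.7]
opening: 0.479
t 19.77 pos [ 356.4 -261.3  107.6] yaw 35.4 tilt [ 0.3 -0.3] F [-0.3 -1.6 -1.7] open 0.479 q [ 0.9   0.04 -0.37  2.09  0.02  1.01 -0.43]
t 19.82 pos [ 355.4 -260.6  105.2] yaw 35.4 tilt [ 0.2 -0.2] F [ 0.3 -0.8 -1.8] open 0.483 q [ 0.9   0.04 -0.37  2.09  0.02  1.01 -0.43]
(400, -100, 160, 20) xyz [0.648, -0.524, -0.276] twist [0.002, -0.001, 0.129] rows 4.2 2.2
```

View pics/w19.png

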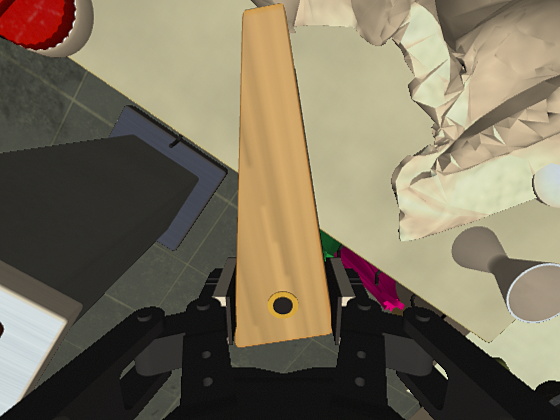

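```bash
python3 - <<'E'
from h import *
c=arm.calibration('wrist');H=np.array(c['hand_eye']);uv=np.array([(245,10),(283,4),(236,347),(331,335)],float)
d=np.c_[(uv[:,0]-c['cx'])/c['fx'],(uv[:,1]-c['cy'])/c['fy'],np.ones(4)]@H[:3,:3].T;o=H[:3,3]
P=o+d*((-.0282-o[2])/d[:,2])[:,None];P*=1000;print(np.round(P,1))
f=P[1]-P[3];g=P[0]-P[2];print('flat ang',np.degrees(np.arctan2(f[1],f[0])),np.linalg.norm(f),'slope ang',np.degrees(np.arctan2(g[1],g[0])))
E
```

```text
[[108.9 -11.7 -28.2]
 [110.5   0.4 -28.2]
 [-21.9 -20.5 -28.2]
 [-15.5  21.5 -28.2]]
flat ang -9.505646556527765 127.75579171790216 slope ang 3.8586881889537676
```

```bash
python3 - <<'E'
from h import *
go((355,-250,220,35.4),(400,-120,250,28))
E
```

```text
t 19.82 pos [ 355.4 -260.6  105.2] yaw 35.4 tilt [ 0.2 -0.2] F [ 0.3 -0.8 -1.8] open 0.483 q [ 0.9   0.04 -0.37  2.09  0.02  1.01 -0.43]
(355, -250, 220, 35.4) xyz [0.03, -0.042, -0.574] twist [0.002, -0.0, 0.0] rows 2.8 0.0
(400, -120, 250, 28) xyz [0.59, -0.44, -0.725] twist [0.002, -0.001, 0.062] rows 5.0 1.0
```

```bash
python3 -m inch '[{"xyz":[0.03,-0.03,-0.2],"twist":[0,0,0]},{"xyz":[0.03,-0.03,-0.4],"twist":[0,0,0]},{"xyz":[0.03,-0.03,-0.6],"twist":[0,0,0]},{"xyz":[0.2,-0.2,-0.72],"twist":[0,0,0]},{"xyz":[0.4,-0.3,-0.72],"twist":[0,0,0.03]},{"xyz":[0.59,-0.44,-0.72],"twist":[0,0,0.06]},{"xyz":[0.59,-0.44,-0.72],"twist":[0,0,0.06]},{"xyz":[0.59,-0.44,-0.72],"twist":[0,0,0.06]}]' -1
python3 - <<'E'
from h import *
go((435,20,250,10),(440,50,250,5))
E
```

```text
clock: 20.48
ee_pos: [0.4003, -0.1146, 0.2461]
tcp_rot: [-3.043, -0.776, 0.001]
contact_force: [0.7, -0.3, -2.0]
opening: 0.484
t 20.48 pos [ 400.3 -114.6  246.1] yaw 28.6 tilt [-0.   0.1] F [ 0.7 -0.3 -2. ] open 0.484 q [ 0.8  -0.15 -0.55  1.94 -0.08  1.33 -0.81]
(435, 20, 250, 10) xyz [0.475, -0.508, -0.019] twist [-0.001, 0.0, 0.155] rows 3.3 2.6
(440, 50, 250, 5) xyz [0.569, -0.627, -0.019] twist [-0.001, 0.0, 0.197] rows 4.1 3.3
```

```bash
python3 -m inch '[{"xyz":[0.14,-0.16,0],"twist":[0,0,0.05]},{"xyz":[0.28,-0.31,0],"twist":[0,0,0.1]},{"xyz":[0.42,-0.47,0],"twist":[0,0,0.15]},{"xyz":[0.57,-0.63,0],"twist":[0,0,0.2]},{"xyz":[0.57,-0.63,0],"twist":[0,0,0.2]},{"xyz":[0.57,-0.63,0],"twist":[0,0,0.2]}]' -1
python3 - <<'E'
from h import *
go((458,145,200,-5.7),(458,145,90,-5.7))
E
```

```text
clock: 20.98
ee_pos: [0.44, 0.05, 0.246]
tcp_rot: [-3.137, -0.124, 0.001]
contact_force: [-0.5, -0.0, -1.6]
opening: 0.483
t 20.98 pos [440.  50. 246.] yaw 4.5 tilt [-0.   0.1] F [-0.5 -0.  -1.6] open 0.483 q [ 0.69 -0.09 -0.83  1.88 -0.07  1.32 -1.62]
(458, 145, 200, -5.7) xyz [0.127, -0.466, 0.231] twist [-0.001, 0.0, 0.085] rows 2.6 1.4
(458, 145, 90, -5.7) xyz [0.128, -0.465, 0.781] twist [-0.001, 0.0, 0.085] rows 4.4 1.4
```

```bash
python3 -m inch '[{"xyz":[0.07,-0.2,0.1],"twist":[0,0,0.05]},{"xyz":[0.13,-0.4,0.25],"twist":[0,0,0.085]},{"xyz":[0.13,-0.47,0.45],"twist":[0,0,0.085]},{"xyz":[0.13,-0.47,0.65],"twist":[0,0,0.085]},{"xyz":[0.13,-0.47,0.8],"twist":[0,0,0.085]},{"xyz":[0.13,-0.47,0.8],"twist":[0,0,0.085]},{"xyz":[0.13,-0.47,0.8],"twist":[0,0,0.085]}]' -1
python3 - <<'E'
from h import *
go((458,145,45,-5.7),(520,149.5,40,-5.7),(570,153,39,-5.7))
s=arm.observe();im=arm.camera('wrist')[:,:,::-1];cv2.imwrite('pics/w20.png',im)
E
```

```text
clock: 21.57
ee_pos: [0.4562, 0.1402, 0.0836]
tcp_rot: [3.137, -0.161, -0.012]
contact_force: [-0.9, -0.5, -0.6]
opening: 0.48
t 21.57 pos [456.2 140.2  83.6] yaw -5.9 tilt [-0.4  0. ] F [-0.9 -0.5 -0.6] open 0.480 q [ 0.49  0.25 -0.96  2.    0.23  1.01 -2.26]
(458, 145, 45, -5.7) xyz [0.008, -0.025, 0.193] twist [0.0, 0.004, -0.001] rows 0.9 0.1
(520, 149.5, 40, -5.7) xyz [0.314, -0.079, 0.216] twist [0.0, 0.004, -0.001] rows 1.9 0.1
(570, 153, 39, -5.7) xyz [0.561, -0.122, 0.219] twist [0.0, 0.004, -0.001] rows 2.9 0.1
```

View pics/w20.png

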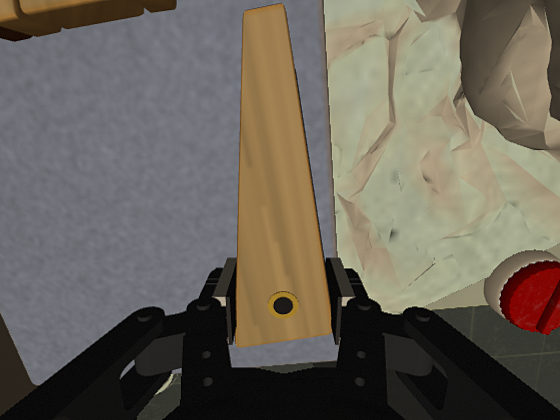

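```bash
python3 -m inch '[{"xyz":[0.01,-0.025,0.1],"twist":[0,0,0]},{"xyz":[0.01,-0.025,0.17],"twist":[0,0,0]},{"xyz":[0.01,-0.025,0.2],"twist":[0,0,0]},{"xyz":[0.01,-0.025,0.21],"twist":[0,0,0]},{"xyz":[0.01,-0.025,0.21],"twist":[0,0,0]}]' -1
python3 - <<'E'
from h import *
s,M=st();O=np.array([654.5,201.9]);t=np.radians(3.8);M=np.array([[np.cos(t),np.sin(t)],[-np.sin(t),np.cos(t)]])
print('frame',M@(s['ee_pos'][:2]*1000-O))
go((505,148.3,40,-5.7),(570,153,39,-5.7))
cv2.imwrite('pics/s20.png',cv2.resize(arm.camera('scene')[180:390,60:350,::-1],None,fx=2.5,fy=2.5))
E
```

```text
clock: 22.03
ee_pos: [0.4624, 0.1455, 0.0461]
tcp_rot: [3.137, -0.164, 0.002]
contact_force: [-0.5, 0.1, -1.2]
opening: 0.479
t 22.03 pos [462.4 145.5  46.1] yaw -6.0 tilt [ 0.1 -0. ] F [-0.5  0.1 -1.2] open 0.479 q [ 0.43  0.32 -0.92  2.02  0.32  0.94 -2.33]
frame [-195.4606206   -43.52926946]
t 22.03 pos [462.4 145.5  46.1] yaw -6.0 tilt [ 0.1 -0. ] F [-0.5  0.1 -1.2] open 0.479 q [ 0.43  0.32 -0.92  2.02  0.32  0.94 -2.33]
(505, 148.3, 40, -5.7) xyz [0.211, -0.036, 0.031] twist [0.0, -0.001, -0.002] rows 1.0 0.0
(570, 153, 39, -5.7) xyz [0.531, -0.093, 0.036] twist [0.0, -0.001, -0.002] rows 2.6 0.0
```

View pics/s20.png

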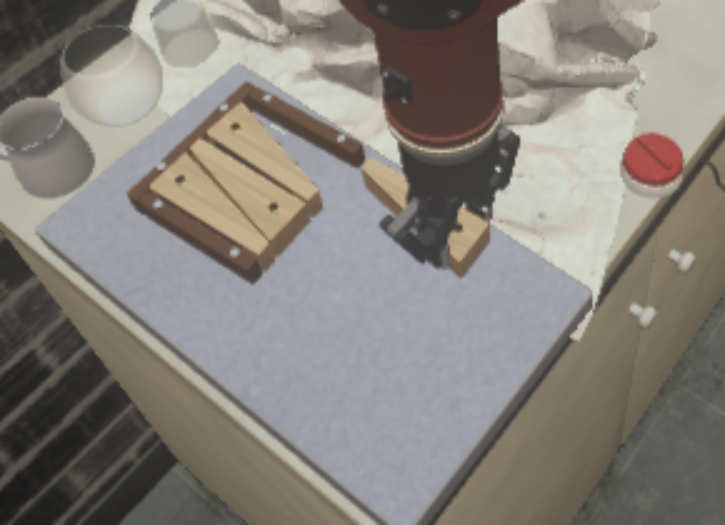

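```bash
python3 -m inch '[{"xyz":[0,-0.025,0.015],"twist":[0,0,0]},{"xyz":[0.05,-0.035,0.028],"twist":[0,0,0]},{"xyz":[0.1,-0.045,0.03],"twist":[0,0,0]},{"xyz":[0.15,-0.053,0.03],"twist":[0,0,0]},{"xyz":[0.2,-0.062,0.03],"twist":[0,0,0]},{"xyz":[0.25,-0.07,0.03],"twist":[0,0,0]},{"xyz":[0.25,-0.07,0.03],"twist":[0,0,0]}]' -1
python3 - <<'E'
from h import *
s,M=st();O=np.array([654.5,201.9]);t=np.radians(3.8);M=np.array([[np.cos(t),np.sin(t)],[-np.sin(t),np.cos(t)]])
print('frame',M@(s['ee_pos'][:2]*1000-O))
go((570,153,39,-5.7))
cv2.imwrite('pics/s21.png',cv2.resize(arm.camera('scene')[180:390,60:350,::-1],None,fx=2.5,fy=2.5))
E
```

```text
clock: 22.67
ee_pos: [0.5151, 0.1548, 0.039]
tcp_rot: [-3.136, 0.165, -0.001]
contact_force: [0.5, -1.2, -1.7]
opening: 0.48
t 22.67 pos [515.1 154.8  39. ] yaw -6.0 tilt [0.1 0.1] F [ 0.5 -1.2 -1.7] open 0.480 q [ 0.36  0.43 -0.87  1.91  0.4   0.98 -2.36]
frame [-142.2376854   -37.78673313]
t 22.67 pos [515.1 154.8  39. ] yaw -6.0 tilt [0.1 0.1] F [ 0.5 -1.2 -1.7] open 0.480 q [ 0.36  0.43 -0.87  1.91  0.4   0.98 -2.36]
(570, 153, 39, -5.7) xyz [0.274, -0.02, 0.0] twist [-0.001, -0.0, -0.003] rows 1.3 0.0
```

View pics/s21.png

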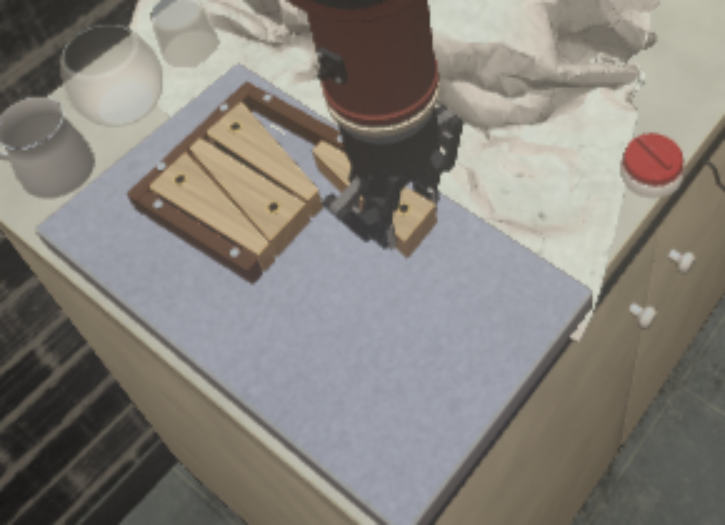

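```bash
python3 -m inch '[{"xyz":[0.05,0.01,0],"twist":[0,0,0]},{"xyz":[0.1,0.005,0],"twist":[0,0,0]},{"xyz":[0.15,-0.002,0],"twist":[0,0,0]},{"xyz":[0.2,-0.01,0],"twist":[0,0,0]},{"xyz":[0.25,-0.018,0],"twist":[0,0,0]},{"xyz":[0.29,-0.024,0],"twist":[0,0,0]},{"xyz":[0.29,-0.024,0],"twist":[0,0,0]}]' -1
python3 - <<'E'
from h import *
s,M=st();O=np.array([654.5,201.9]);t=np.radians(3.8);M=np.array([[np.cos(t),np.sin(t)],[-np.sin(t),np.cos(t)]])
print('frame',M@(s['ee_pos'][:2]*1000-O))
cv2.imwrite('pics/s22.png',cv2.resize(arm.camera('scene')[180:390,60:350,::-1],None,fx=2.5,fy=2.5))
E
```

```text
clock: 23.3
ee_pos: [0.5727, 0.1535, 0.0389]
tcp_rot: [-3.136, 0.164, -0.001]
contact_force: [0.3, 1.1, -1.5]
opening: 0.481
t 23.30 pos [572.7 153.5  38.9] yaw -6.0 tilt [0. 0.] F [ 0.3  1.1 -1.5] open 0.481 q [ 0.32  0.53 -0.82  1.77  0.45  1.03 -2.35]
frame [-84.85822233 -42.84494792]
```

View pics/s22.png

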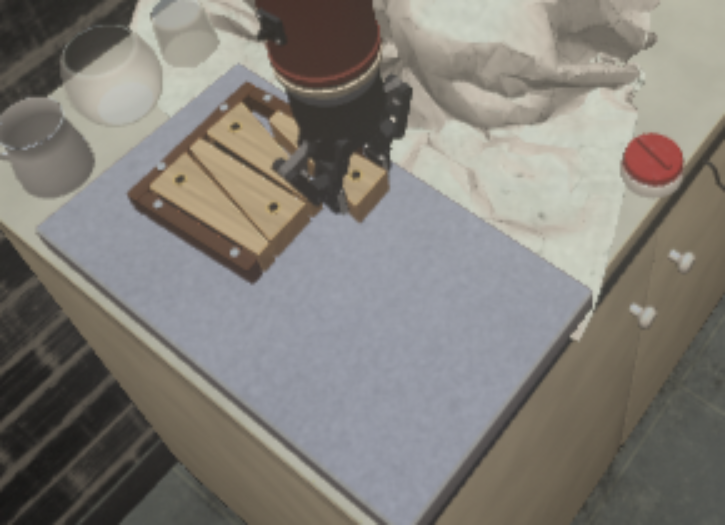

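```bash
python3 -m inch '[{"xyz":[0,0,0.005],"twist":[0,0,0]},{"xyz":[0,0,0.005],"twist":[0,0,0]},{"xyz":[0,0,0.005],"twist":[0,0,0]},{"xyz":[0,0,0.005],"twist":[0,0,0]}]' 0.45
python3 -m inch '[{"xyz":[-0.1,0.01,0],"twist":[0,0,0]},{"xyz":[-0.2,0.03,0],"twist":[0,0,-0.03]},{"xyz":[-0.25,0.04,-0.01],"twist":[0,0,-0.08]},{"xyz":[-0.25,0.04,-0.01],"twist":[0,0,-0.08]},{"xyz":[-0.25,0.04,-0.01],"twist":[0,0,-0.08]}]' 0.45
python3 -m inch '[{"xyz":[0,0,0],"twist":[0,0,0]},{"xyz":[0,0,0],"twist":[0,0,0]},{"xyz":[0,0,0],"twist":[0,0,0]},{"xyz":[0,0,0],"twist":[0,0,0]},{"xyz":[0,0,0],"twist":[0,0,0]}]' -1
python3 - <<'E'
from h import *
s,M=st();C=cam('wrist',s);O=np.array([654.5,201.9]);t=np.radians(3.8);M=np.array([[np.cos(t),np.sin(t)],[-np.sin(t),np.cos(t)]])
print('frame',M@(s['ee_pos'][:2]*1000-O))
cv2.imwrite('pics/w23.png',arm.camera('wrist')[:,:,::-1])
E
```

```text
clock: 23.68
ee_pos: [0.5706, 0.1535, 0.0381]
tcp_rot: [3.137, -0.163, 0.0]
contact_force: [0.3, -0.0, -0.0]
opening: 0.726
clock: 24.1
ee_pos: [0.5205, 0.1504, 0.0403]
tcp_rot: [3.14, 0.096, 0.001]
contact_force: [0.5, -0.0, 0.0]
opening: 0.729
clock: 24.52
ee_pos: [0.5205, 0.1508, 0.0399]
tcp_rot: [-3.14, -0.099, 0.0]
contact_force: [-0.0, 0.2, 0.7]
opening: 0.013
t 24.52 pos [520.5 150.8  39.9] yaw 3.6 tilt [-0.  0.] F [-0.   0.2  0.7] open 0.013 q [ 0.39  0.46 -0.9   1.9   0.42  0.99 -2.2 ]
frame [-137.11030894  -42.12760615]
```

View pics/w23.png

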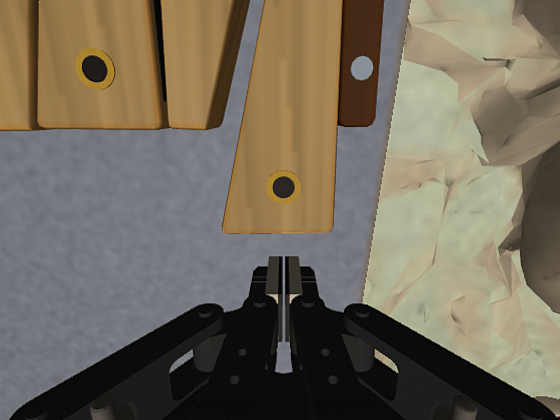

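```bash
python3 -m inch '[{"xyz":[0.05,0,0],"twist":[0,0,0]},{"xyz":[0.09,0,0],"twist":[0,0,0]},{"xyz":[0.12,0,0],"twist":[0,0,0]},{"xyz":[0.15,0,0],"twist":[0,0,0]},{"xyz":[0.17,0,0],"twist":[0,0,0]},{"xyz":[0.19,0,0],"twist":[0,0,0]},{"xyz":[0.21,0,0],"twist":[0,0,0]}]' -1
python3 - <<'E'
from h import *
s,M=st();O=np.array([654.5,201.9]);t=np.radians(3.8);M=np.array([[np.cos(t),np.sin(t)],[-np.sin(t),np.cos(t)]])
print('frame',M@(s['ee_pos'][:2]*1000-O))
cv2.imwrite('pics/w24.png',arm.camera('wrist')[:,:,::-1])
E
```

```text
clock: 25.15
ee_pos: [0.5624, 0.1535, 0.0398]
tcp_rot: [-3.14, -0.1, 0.001]
contact_force: [-0.3, 0.4, 0.0]
opening: -0.001
t 25.15 pos [562.4 153.5  39.8] yaw 3.7 tilt [-0.  0.] F [-0.3  0.4  0. ] open -0.001 q [ 0.35  0.53 -0.86  1.8   0.46  1.03 -2.2 ]
frame [-95.08202091 -42.21820204]
```

View pics/w24.png

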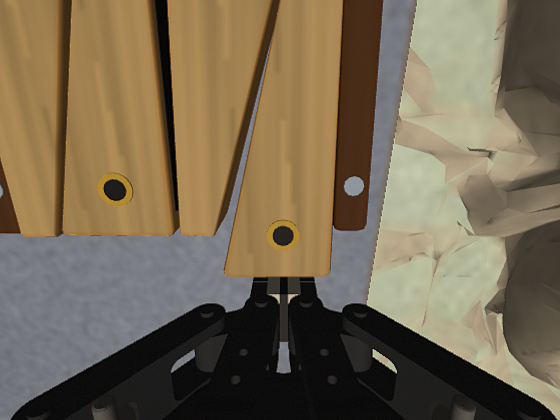

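```bash
python3 -m inch '[{"xyz":[0.02,0,0],"twist":[0,0,0]},{"xyz":[0.04,0,0],"twist":[0,0,0]},{"xyz":[0.055,0,0],"twist":[0,0,0]},{"xyz":[0.07,0,0],"twist":[0,0,0]}]' -1
python3 -m inch '[{"xyz":[0.01,0,0],"twist":[0,0,0]},{"xyz":[0.02,0,0],"twist":[0,0,0]}]' -1
python3 - <<'E'
from h import *
s,M=st();O=np.array([654.5,201.9]);t=np.radians(3.8);M=np.array([[np.cos(t),np.sin(t)],[-np.sin(t),np.cos(t)]])
print('frame',M@(s['ee_pos'][:2]*1000-O))
cv2.imwrite('pics/w25.png',arm.camera('wrist')[:,:,::-1])
E
```

```text
clock: 25.53
ee_pos: [0.5764, 0.1542, 0.0399]
tcp_rot: [3.14, 0.1, -0.0]
contact_force: [-1.3, 1.1, -1.1]
opening: 0.003
clock: 25.7
ee_pos: [0.5802, 0.1544, 0.0399]
tcp_rot: [3.14, 0.1, -0.001]
contact_force: [-2.3, -1.0, 1.1]
opening: 0.001
t 25.70 pos [580.2 154.4  39.9] yaw 3.6 tilt [-0. -0.] F [-2.3 -1.   1.1] open 0.001 q [ 0.33  0.56 -0.85  1.75  0.48  1.05 -2.19]
frame [-77.28694412 -42.4455606 ]
```

View pics/w25.png

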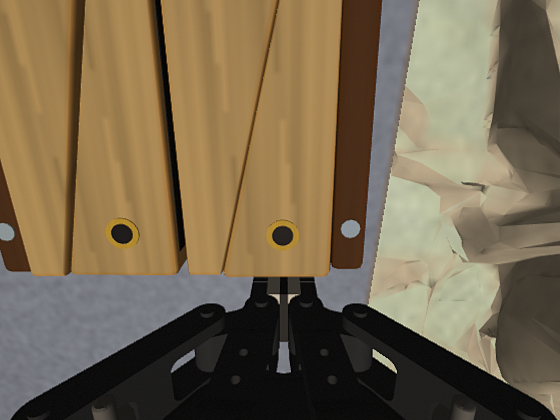

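Nearly flush: d's heel is at row 275, the others at about 272. I'll push to firm contact.

```bash
python3 -m inch '[{"xyz":[0.01,0,0],"twist":[0,0,0]},{"xyz":[0.02,0,0],"twist":[0,0,0]},{"xyz":[0.025,0,0],"twist":[0,0,0]}]' -1
python3 -m inch '[{"xyz":[0.01,0,0],"twist":[0,0,0]},{"xyz":[0.015,0,0],"twist":[0,0,0]}]' -1
python3 - <<'E'
from h import *
st()
cv2.imwrite('pics/w26.png',arm.camera('wrist')[:,:,::-1])
E
```

```text
clock: 26.0
ee_pos: [0.5815, 0.1547, 0.0392]
tcp_rot: [3.138, 0.101, -0.011]
contact_force: [-19.7, -2.7, 11.0]
opening: 0.003
clock: 26.17
ee_pos: [0.5815, 0.155, 0.0385]
tcp_rot: [3.137, 0.103, -0.02]
contact_force: [-30.7, -4.2, 13.8]
opening: -0.002
t 26.17 pos [581.5 155.   38.5] yaw 3.8 tilt [-0.7 -0.2] F [-30.7  -4.2  13.8] open -0.002 q [ 0.32  0.57 -0.85  1.74  0.48  1.07 -2.19]
```

View pics/w26.png

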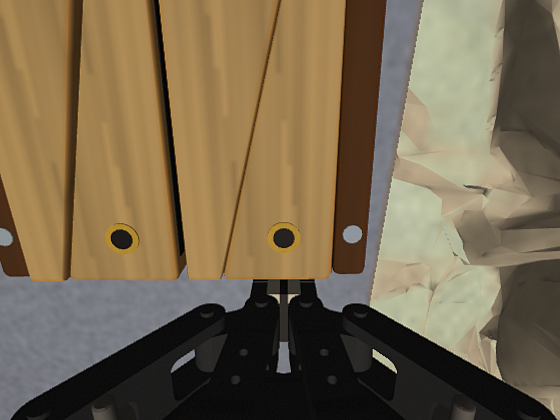

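```bash
python3 -m inch '[{"xyz":[-0.1,0,0],"twist":[0,0,0]},{"xyz":[-0.2,0,-0.1],"twist":[0,0,0]},{"xyz":[-0.25,-0.15,-0.5],"twist":[0,0,0]},{"xyz":[-0.22,-0.15,-1],"twist":[0,0,0]},{"xyz":[-0.22,-0.15,-1],"twist":[0,0,0]},{"xyz":[-0.22,-0.15,-1],"twist":[0,0,0]},{"xyz":[-0.22,-0.15,-1],"twist":[0,0,0]},{"xyz":[-0.22,-0.15,-1],"twist":[0,0,0]}]' -1
python3 -m inch '[{"xyz":[0.05,0,-0.3],"twist":[0,0,0]},{"xyz":[0.05,0,-0.3],"twist":[0,0,0]},{"xyz":[0.05,0,-0.3],"twist":[0,0,0]},{"xyz":[0.05,0,-0.3],"twist":[0,0,0]}]' -1
python3 - <<'E'
from h import *
s,_=st();im=arm.camera('wrist')[:,:,::-1];cv2.imwrite('pics/w27.png',im);np.save('w27s.npy',np.r_[s['ee_pos'],s['tcp_rot']])
cv2.imwrite('pics/z27.png',cv2.resize(im[0:180,190:370],None,fx=4.4,fy=3.3,interpolation=cv2.INTER_CUBIC))
cv2.imwrite('pics/s27.png',arm.camera('scene')[:,:,::-1])
E
```

```text
clock: 26.88
ee_pos: [0.5443, 0.1841, 0.2454]
tcp_rot: [-3.138, -0.101, -0.013]
contact_force: [0.2, -0.0, -1.2]
opening: -0.001
clock: 27.22
ee_pos: [0.5528, 0.1829, 0.3003]
tcp_rot: [-3.14, -0.1, -0.002]
contact_force: [-0.3, -0.2, 0.3]
opening: 0.002
t 27.22 pos [552.8 182.9 300.3] yaw 3.6 tilt [0.1 0. ] F [-0.3 -0.2  0.3] open 0.002 q [ 0.41  0.3  -0.99  1.49  0.25  1.48 -2.1 ]
```

View pics/z27.png

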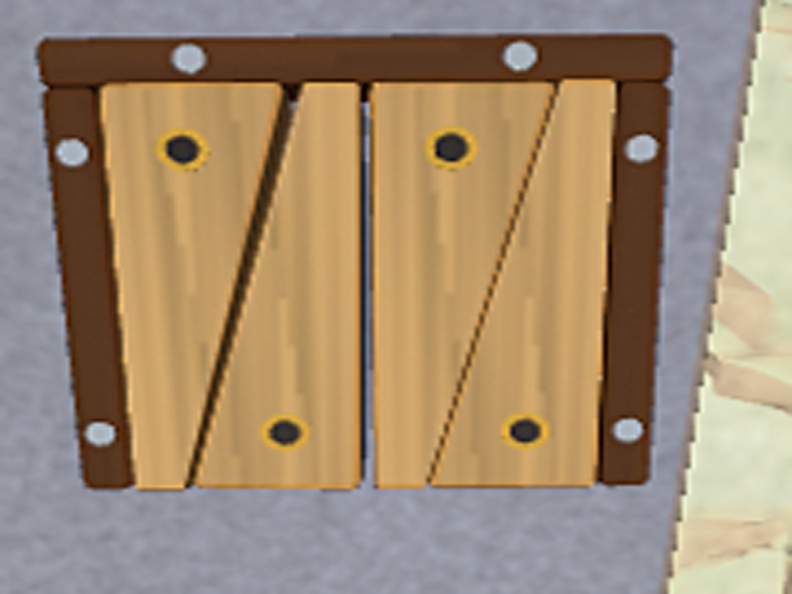

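View pics/s27.png

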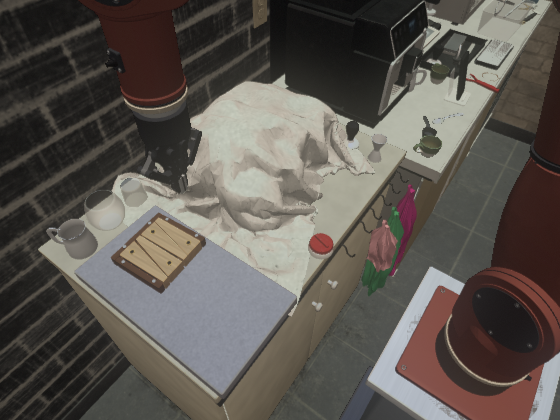

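The top view shows all four wedges alternating, with their tops against the back rail (about row 82) and their ends in line at the mouth (about row 487). In the scene view the timer, jigger and tamper are where they were.

```bash
python3 - <<'E'
from h import *
a=np.load('w27s.npy');C=cam('wrist',{'ee_pos':a[:3],'tcp_rot':a[3:]})
O=np.array([654.5,201.9]);t=np.radians(3.8);M=np.array([[np.cos(t),np.sin(t)],[-np.sin(t),np.cos(t)]])
L=[(190,85),(330,83),(460,81),(585,80),(160,488),(275,487),(400,486),(510,486)]
print(np.round((ray(C,[(190+u/4.4,v/3.3) for u,v in L],.066)[:,:2]*1000-O)@M.T,1).tolist())
arm.close_job()
E
```

```text
[[62.9, 40.3], [63.4, 6.5], [63.9, -24.9], [64.1, -55.0], [-65.0, 54.9], [-64.7, 23.9], [-64.4, -9.8], [-64.5, -39.4]]
the job is handed in; nothing more can be done
```

I handed the job in after about 27 s of the 72 s allowed. All four wedges lie flat in the frame, alternately head to tail, and are pushed home against the back rail. I got no verdict back.

- **Order:** I pushed wedge_b home first. I then turned wedge_c and slid it in heel first, and last brought wedge_d over and slid it in toe first. Each push was carried on until a firm stop, with a peak of about 31 N.
- **Last checks:** Measured from the wrist camera, all wedge ends lie at x = +63 to +64 mm at the back rail and -64.4 to -65.0 mm at the mouth. The ideal is ±65 mm, so they are home within the camera's roughly 2 mm accuracy.
- **Other things:** The timer, jigger and tamper look unmoved in the scene view, though I did not measure them. The gripper was clear of everything at the end.
- **Disagreements:**
  - The scene camera put things about 7 mm off from the wrist camera. I trusted the wrist camera, and the stops I felt when pushing agreed with it.
  - wedge_c turned about 3° during its final push, and sliding in wedge_d straightened it.
  - A gap of a few millimetres is left between wedge_b and wedge_c. This is part of the frame's 7 mm of spare width.

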